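Cap the lacquer standpipe and lock its cam arms

ROBOT

A 6-joint arm with a two-finger parallel gripper is mounted at the origin on the work surface. World frame = base frame: x ahead of the robot, y to its left, z up, the work surface at z = 0. Lengths are in m, angles in rad, forces in N, time in s.
With the tool pointing down it reaches from about 0.3 to 0.775 m from the base axis. Payload 14.6 kg.
Tool frame: the origin (TCP) lies midway between the tips of the shut fingers; the grasp point (between the pads) lies 19 mm behind it (ctrl.tcp_to_grasp is the distance from the TCP to the grasp point, in m); x points along the fingers, y is the direction in which the jaws open and shut, and the axes are right-handed (so a half turn about x gives the same grasp; the last joint's range is limited). The gripper opens to 94 mm and grips with 3 to 60 N. Pads are 16 mm wide; open, the fingers measure 119 mm over their backs; the gripper's body (75 mm by 177 mm) begins 78 mm behind the grasp point.
Start: joints at [-1.194, 0.3, 1.521, -0, 1.321, -0.067], TCP at [0.236, -0.497, 0.172] pointing down, gripper open.
Joint ranges: [-3.03, 3.03], [-0.79, 2.21], [0.23, 2.52], [-1.04, 4.18], [0, 3.07], [-2.55, 2.55]. Speed limits (rad/s): [2.22, 2.22, 2.57, 3.14, 3.14, 3.14].

INTERFACE

Orientations are given as [roll, pitch, yaw] about the fixed x, y, z axes, in that order (R = Rz(yaw) Ry(pitch) Rx(roll)).
In Python, from station import ctrl gives the robot as it stands.
- The arm moves only by the tool jog_arm, never from a script. Its argument "rows" is one flat list of numbers, 7 for each row, row after row: the shift along the world's x, y, z in m, then the turn, a rotation vector about the world's x, y, z in degrees, then the closure, from 0 (fully open) to 1 (shut). A call has 1 to 8 rows; each row shifts and turns the commanded pose from where the row before left it; what a row does not reach is not made up. A row lasts 1/12 s, in which the tool goes at most 41.7 mm and 7.16 degrees, less where a joint would pass 70% of its speed; a pose out of reach is approached as far as the arm can. A call with a gripper value outside its range is refused whole. The fingers move at their own pace and stop on an object; "squeeze" is the grip in N (left out, the last holds). Time passes only in rows, so rows that do not move let the fingers close. It gives the time, the measured TCP pose, the force and the opening at its end, in the units of the state.
- ctrl.get_obs(): the state, without advancing time (a new reading comes with each control period).
- ctrl.camera(name): name is "scene" or "top" or "wrist"; returns (picture, depth): 480x640x3 uint8, red, green, blue; 480x640 float32, m along the optical axis (not along the pixel's ray), 0 where there is no reading.
- ctrl.camera_model(name): a dict with "K" (3x3 intrinsics, pixels), "dist" ([k1, k2, p1, p2, k3] as OpenCV has them; the pictures are not rectified), "extrinsics" (4x4, takes a point from camera to world coordinates). Camera axes: x right, y down, z forward; pixel columns grow to the right and rows downward; lengths in m; the calibration is good to about 2 mm. A picture is of the moment at which its call begins: read the wrist's pose just before it. camera_model takes no time and is no camera call; for the wrist camera it gives the pose at the moment of the call.
- ctrl.hand_in(): hands the job in, once; it reports no verdict.
The state is a dict: "time_s": time; "qpos": joint angles; "joint_vel": joint speeds; "tau": joint torques, N m; "ee_pos": TCP position; "eef_rot": TCP orientation; "force": force on the tool from outside, world axes, zero at the start; "moment": the same for the moment, N m; "grip_width": finger opening in m.
Only numpy, scipy, OpenCV 4.12 (cv2) and the standard library are available. Lean on these libraries where they do the work, as an engineer would, in place of code of your own. Each camera call takes 0.05 s, during which the arm holds its last target.

TASK

Close off the standpipe on the bench: take the metal camlock cap that stands on the bench, set it over the brass grooved neck and push it firmly down, past the stiff white plunger, until it is fully home. Then swing its two cam arms fully down to lock it, one after the other, and let go. Do not knock over the lacquer tin or the amber jar.

Things in the scene. Friction and masses are not known exactly. Their poses are not given: they have to be found in the camera images.
- cap_mid (a point): Centre of the loose aluminium camlock cap, on its axis, 50 mm above the rim of its open mouth, on which it stands; z is its axis (up). 100 mm high, about 0.54 kg (varies). Skirt 66 mm outside diameter up to 54 mm above the mouth, bore 48.4 mm diameter, 46 mm deep to a flat ceiling. Cam arms point along its +x (red) and -x (blue); hinge pins 34 mm from the axis, 19 mm above the mouth, along y.
- cap_knob (a point): Grip point of the cap's knurled round knob, on the cap's axis, 82 mm above the mouth's rim; same axes as the cap. The knob is 40 mm in diameter and reaches from 54 to 100 mm above the mouth.
- red_arm_grip (a point): Middle of the red end of the cam arm on the cap's +x side, 70 mm from its hinge pin. x points along the arm away from the pin, y along the pin. The arm is a bar 87 mm long from the pin; the red end is 34 mm long, 18 mm wide (along y) and 11 mm thick and can be pinched across its width.
- blue_arm_grip (a point): The same on the blue end of the other cam arm, on the cap's -x side: 70 mm from its hinge pin, x along the arm away from the pin, y along the pin; same sizes.
- red_arm (a joint): Angle of the red arm, rad: 0 level (cap upright), negative raised (stop at -0.5), 1.134 its stop, fully down, 65 degrees below level. It stays where left (friction 0.15 N m). Over the last 45 degrees or so its cam lobe enters the neck's groove, so it goes fully down only with the cap home on the neck, and an arm already down keeps the cap from going on.
- blue_arm (a joint): Angle of the blue arm, the same way: 0 level, negative raised, 1.134 fully down.
- neck_top (a point): Centre of the flat top of the brass grooved neck of the fixed standpipe, 170 mm above the bench; z up, the pipe's axis. Neck 46 mm diameter, chamfer 6 mm high at the top, groove 22 to 40 mm below the top. Round: the cap fits with its arms pointing any way. When home, the cap's ceiling rests on this top: cap centre 4 mm above this point, mouth 46 mm below it.
- standpipe: The standpipe, fixed; origin on its axis at bench height, z up. Foot flange 104 mm diameter, 12 mm high; pipe 38 mm diameter; collar 52 mm diameter from 84 to 100 mm high; the neck above it. A low outlet with a small gauge, 51 mm high, reaches out 100 mm along x.
- plunger (a joint): Travel in m of the white plunger, 22 mm diameter, in the middle of the neck's top. At 0 it stands 12 mm above the top; it slides down stiffly (friction 14 N, no spring) and stays where left. The cap's weight does not move it; it reads about 0.012 when the cap has been pushed home.
- tin: Lacquer tin with a yellow band, 76 mm diameter, 120 mm high, loose; origin at the centre of its underside, z up.
- jar: Amber glass jar with a white lid, 68 mm diameter, 95 mm high, loose; origin at the centre of its underside, z up.
There are look-alikes about, which are no part of the job. What is shaped like the standpipe but blue is not meant.

How it is judged:
By the outcome, as a careful person would: the job done as asked, in the order asked, and still so for the second after the job is handed in, with the robot touching nothing.
It also fails if it takes over 72 s, if anything falls off the work surface, if the arm or the gripper's body presses on something with over 40 N, if the wrist force passes 120 N, or if a joint passes its speed limit or range.

## Working session

There is one attempt and no reset: what is moved stays moved. The work goes in short steps, Python scripts to look and compute and a tool call to move; the robot and the scene stay as the last step left them, time stands still between calls to the robot, and variables do not carry over. Pictures are saved under pics/ and viewed, and the job is handed in when it is done.

Besides the shell and the picture viewer there is one more tool, called after "Request:" by a JSON object that holds its "op" and its "data". jog_arm: Moves the arm, as the interface text tells. Its arguments: {"type":"object","properties":{"rows":{"type":"array"},"squeeze":{"type":"number"}},"required":["rows"]}

```bash
ls; mkdir -p pics
python3 - <<'E'
from station import ctrl
import cv2,numpy as np
print(ctrl.get_obs())
for n in ["scene","top"]:
    m=ctrl.camera_model(n); p,d=ctrl.camera(n)
    cv2.imwrite(f"pics/{n}0.png",p[:,:,::-1]); np.save(f"{n}0.npy",d)
    print(n,m)
E
```

```text
pics
{'time_s': 0.0, 'qpos': array([-1.19360002e+00,  3.00497649e-01,  1.52155987e+00, -3.49046353e-06,
        1.32070972e+00, -6.66062910e-02]), 'joint_vel': array([-7.15431666e-05, -6.79136369e-04,  1.68874738e-03, -1.92828751e-03,
        2.20719567e-03, -1.27528950e-03]), 'tau': array([-8.33677841e-04, -5.31810486e+01, -3.52738130e+01,  7.07760570e-02,
        2.44419387e-02, -1.21148064e-04]), 'ee_pos': array([ 0.23604107, -0.4964459 ,  0.17148077]), 'eef_rot': array([-1.63452428,  1.56962174,  1.95087184]), 'force': array([ 0.35416129, -0.49762841, -0.72112524]), 'moment': array([-0.00149486,  0.00805816,  0.02357565]), 'grip_width': 0.09392196581135939}
scene {'K': array([[622.23979063,   0.        , 318.80454631],
       [  0.        , 622.23979063, 235.86515237],
       [  0.        ,   0.        ,   1.        ]]), 'dist': array([-0.0096543,  0.       ,  0.       ,  0.       ,  0.       ]), 'extrinsics': array([[-0.83507708,  0.42207999, -0.35283813,  0.9954668 ],
       [ 0.55013063,  0.64256124, -0.53335856,  0.6332289 ],
       [ 0.00160013, -0.63950257, -0.7687873 ,  1.08576744],
       [ 0.        ,  0.        ,  0.        ,  1.        ]])}
top {'K': array([[535.58924737,   0.        , 324.28234441],
       [  0.        , 535.58924737, 248.56959626],
       [  0.        ,   0.        ,   1.        ]]), 'dist': array([-0.12019937,  0.        ,  0.        ,  0.        ,  0.        ]), 'extrinsics': array([[-0.01181884, -0.99128558,  0.13119917,  0.38011204],
       [-0.99990121,  0.01271463,  0.00599209, -0.03144052],
       [-0.00760802, -0.13111538, -0.99133792,  1.32828301],
       [ 0.        ,  0.        ,  0.        ,  1.        ]])}
```

View pics/scene0.png

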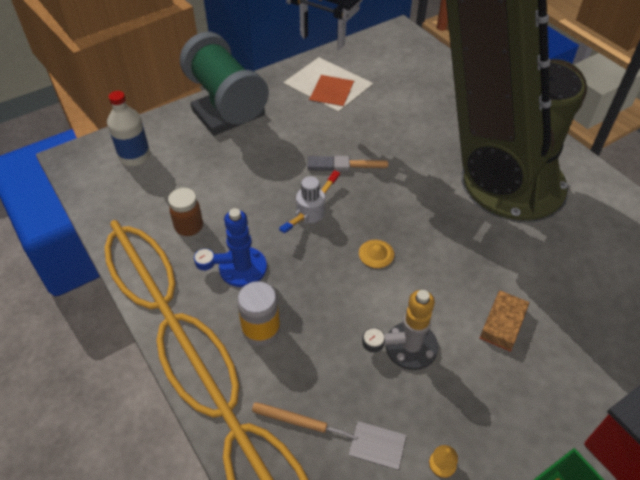

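View pics/top0.png

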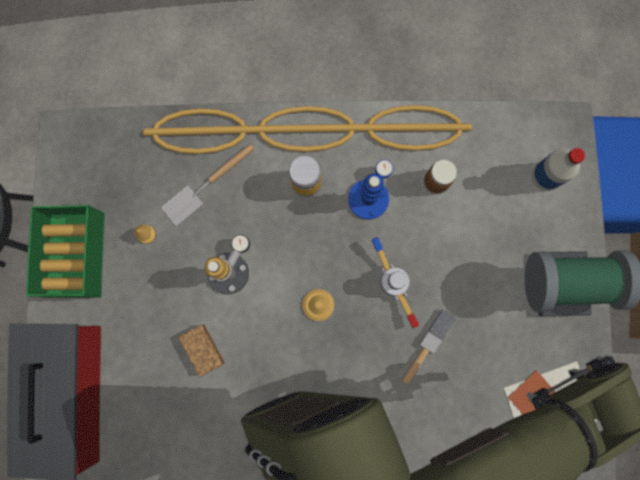

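The scene view shows the cap at about (311,195), red arm end at (334,178) and blue at (287,226). The brass neck top is at about (421,297), with the blue look-alike at (237,220), tin at (258,310) and jar at (185,210). Next I'll crop closer.

```bash
cat > h.py <<'E'
import cv2,numpy as np
def ray(m,uv):
    q=cv2.undistortPoints(np.array([[uv]],float),m["K"],m["dist"])[0,0]
    E=m["extrinsics"]; return E[:3,3],E[:3,:3]@np.array([q[0],q[1],1.])
def atz(m,uv,z):
    o,r=ray(m,uv); return o+r*(z-o[2])/r[2]
def atd(m,uv,d):
    o,r=ray(m,uv); return o+r*d[int(round(uv[1])),int(round(uv[0]))]
def proj(m,P):
    E=np.linalg.inv(m["extrinsics"]); rv=cv2.Rodrigues(E[:3,:3])[0]
    return cv2.projectPoints(np.array(P,float).reshape(-1,1,3),rv,E[:3,3],m["K"],m["dist"])[0][:,0]
def crop(src,x0,y0,x1,y1,s,out):
    p=cv2.imread(src) if isinstance(src,str) else src[:,:,::-1]
    cv2.imwrite(out,cv2.resize(p[y0:y1,x0:x1],None,fx=s,fy=s,interpolation=cv2.INTER_CUBIC))
E
python3 - <<'E'
import cv2,numpy as np
from h import *
a=cv2.imread('pics/top0.png');s=cv2.imread('pics/scene0.png')
f=lambda p,x,y:cv2.resize(p[y:y+100,x:x+130],None,fx=3,fy=3,interpolation=cv2.INTER_CUBIC)
cv2.imwrite('pics/c0.png',np.vstack([np.hstack([f(a,335,230),f(a,170,220)]),np.hstack([f(s,250,150),f(s,355,270)])]))
E
```

```text
(no output)
```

View pics/c0.png

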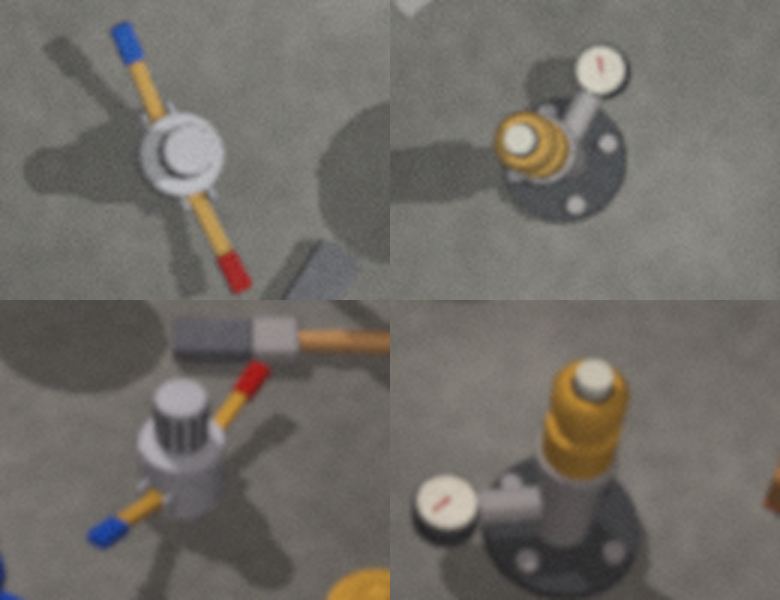

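Run:
```python
from station import ctrl
from h import *
np.set_printoptions(precision=4,suppress=True)
t=ctrl.camera_model("top");s=ctrl.camera_model("scene")
dt=np.load('top0.npy');ds=np.load('scene0.npy')
def two(a,b):
    (o1,r1),(o2,r2)=ray(t,a),ray(s,b)
    A=np.stack([r1,-r2],1);k=np.linalg.lstsq(A,o2-o1,rcond=None)[0]
    p,q=o1+r1*k[0],o2+r2*k[1];return (p+q)/2,np.linalg.norm(p-q)
print('knob top',atz(t,(398.7,279.7),.1),atz(s,(310.3,182.3),.1),two((398.7,279.7),(310.3,182.3)),atd(t,(398.7,279.7),dt),atd(s,(310.3,182.3),ds))
print('skirt top',atz(t,(395.7,281.3),.054))
print('plunger',atz(t,(212.7,266),.182),atz(s,(423,295.3),.182),two((212.7,266),(423,295.3)),atd(t,(212.7,266),dt))
red=((335+235/3,230+270/3),(250+253/3,150+80/3)); blue=((335+127/3,230+43/3),(250+108/3,150+232/3))
print('red',two(*red),atd(t,red[0],dt),atd(s,red[1],ds));print('blue',two(*blue),atd(t,blue[0],dt),atd(s,blue[1],ds))
for n,a,z in [('tin',(305,168),.12),('jar',(441,172),.095),('bluepipe',(374,182),.182),('dome',(318,305),0.03),('gauge',(240.5,243),.051),('gaugeblue',(385,168),.05),('file',(445,318),.02),('peg',(145,233),.03)]: print(n,atz(t,a,z),atd(t,a,dt))
```

```text
knob top [ 0.4683 -0.1943  0.1   ] [ 0.4737 -0.1902  0.1   ] (array([ 0.4694, -0.1957,  0.0927]), np.float64(0.0014765655434663646)) [ 0.4683 -0.1943  0.1002] [0.9955 0.6332 1.0858]
skirt top [ 0.4679 -0.1931  0.054 ]
plunger [0.4969 0.2175 0.182 ] [0.5026 0.2195 0.182 ] (array([0.4984, 0.2177, 0.1762]), np.float64(0.002781854612291444)) [0.4971 0.2179 0.1801]
red (array([ 0.3753, -0.2372,  0.0249]), np.float64(8.511111229752323e-05)) [ 0.3754 -0.2356  0.0348] [ 0.3822 -0.2274  0.0367]
blue (array([ 0.5607, -0.1537,  0.0373]), np.float64(0.0024374017973637853)) [ 0.558  -0.1518  0.0497] [ 0.5677 -0.1433  0.0523]
tin [0.7299 0.0185 0.12  ] [0.7288 0.0184 0.1237]
jar [ 0.7239 -0.3044  0.095 ] [ 0.7243 -0.3047  0.0935]
bluepipe [ 0.6781 -0.1356  0.182 ] [ 0.6783 -0.1357  0.1814]
dome [ 0.4147 -0.0068  0.03  ] [ 0.4146 -0.0068  0.0324]
gauge [0.5653 0.1788 0.051 ] [0.565  0.1784 0.0531]
gaugeblue [ 0.7477 -0.1757  0.05  ] [ 0.7471 -0.1755  0.0521]
file [ 0.3787 -0.3158  0.02  ] [ 0.3787 -0.3162  0.0184]
peg [0.5969 0.4234 0.03  ] [0.5932 0.4157 0.052 ]
```

```bash
cat >> h.py <<'E'
from scipy.spatial.transform import Rotation as R
def st():
    from station import ctrl
    o=ctrl.get_obs();M=R.from_euler('xyz',o['eef_rot']).as_matrix()
    print('t',round(o['time_s'],2),'pos',o['ee_pos'].round(4),'F',o['force'].round(1),'M',o['moment'].round(2),'w',round(o['grip_width'],4),'x',M[:,0].round(3),'jaw yaw',round(np.degrees(np.arctan2(M[1,1],M[0,1])),2),'q',o['qpos'].round(2))
    return o,M
E
python3 - <<'E'
from h import *
from station import ctrl
st()
m=ctrl.camera_model('wrist');p,d=ctrl.camera('wrist');cv2.imwrite('pics/w0.png',p[:,:,::-1])
np.set_printoptions(precision=4,suppress=True);print(m)
E
```

```text
t 0.1 pos [ 0.236  -0.4965  0.1715] F [-0.7 -0.6 -0. ] M [ 0.02  0.04 -0.02] w 0.094 x [-0.     0.001 -1.   ] jaw yaw -64.57 q [-1.19  0.3   1.52 -0.    1.32 -0.07]
{'K': array([[339.5652,   0.    , 316.2284],
       [  0.    , 339.5652, 237.9752],
       [  0.    ,   0.    ,   1.    ]]), 'dist': array([0.0092, 0.    , 0.    , 0.    , 0.    ]), 'extrinsics': array([[ 0.4295, -0.877 , -0.2153,  0.2984],
       [-0.9031, -0.4173, -0.1014, -0.4675],
       [-0.001 ,  0.238 , -0.9713,  0.3837],
       [ 0.    ,  0.    ,  0.    ,  1.    ]])}
```

Request:
{"op": "jog_arm", "data": {"rows": [0.025, 0.03, 0.01, 0, 0, 0, 0, 0.025, 0.03, 0.01, 0, 0, 0, 0, 0.025, 0.03, 0.01, 0, 0, 0, 0, 0.025, 0.03, 0, 0, 0, 0, 0, 0.025, 0.03, 0, 0, 0, 0, 0, 0.025, 0.03, 0, 0, 0, 0, 0, 0.025, 0.03, 0, 0, 0, 0, 0, 0.025, 0.03, 0, 0, 0, 0, 0], "squeeze": 50}}

```text
time_s: 0.82
ee_pos: [0.437, -0.2549, 0.202]
eef_rot: [-1.346, 1.571, 2.239]
force: [-0.1, -0.9, -0.0]
grip_width: 0.0936
```

Request:
{"op": "jog_arm", "data": {"rows": [0.02, 0.03, 0, 0, 0, 0, 0, 0.014, 0.03, 0, 0, 0, 0, 0, 0, 0.004, 0, 0, 0, 0, 0, 0, 0, 0, 0, 0, 0, 0, 0, 0, 0, 0, 0, 0, 0]}}

```text
time_s: 1.23
ee_pos: [0.4699, -0.1929, 0.2019]
eef_rot: [-0.22, 1.571, -2.917]
force: [0.8, 0.3, 0.3]
grip_width: 0.0938
```

Run:
```python
from h import *
from station import ctrl
st()
m=ctrl.camera_model('wrist');p,d=ctrl.camera('wrist');cv2.imwrite('pics/w1.png',p[:,:,::-1]);np.save('w1.npy',d)
import pickle;pickle.dump(m,open('w1.pkl','wb'))
```

```text
t 1.23 pos [ 0.4699 -0.1929  0.2019] F [0.8 0.3 0.3] M [ 0.02 -0.05 -0.04] w 0.0938 x [-0. -0. -1.] jaw yaw -64.54 q [-0.46  0.18  1.6  -0.    1.36  0.66]
```

View pics/w1.png

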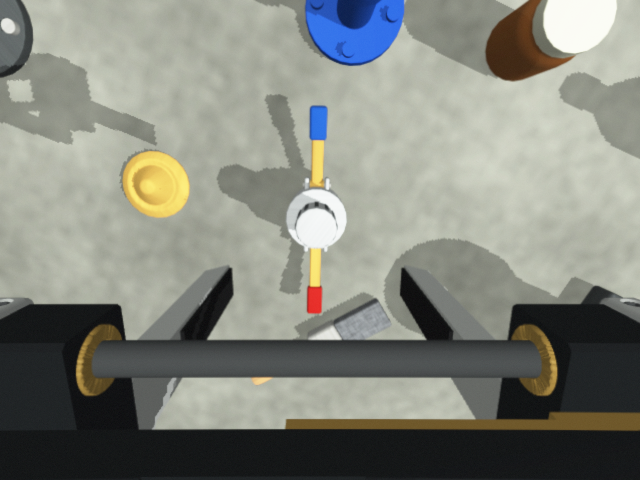

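The cap is centred between the jaws at about (316,222), with blue arm end at (318,122) and red at (314,299). Its arms are nearly perpendicular to the jaw axis.

Run:
```python
from h import *
crop('pics/w1.png',240,90,400,320,2.6*1,'pics/w1c.png')
```

```text
(no output)
```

View pics/w1c.png

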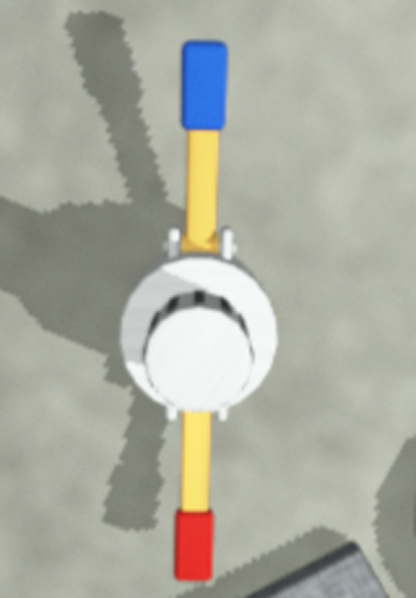

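Run:
```python
from h import *
import pickle
m=pickle.load(open('w1.pkl','rb'));d=np.load('w1.npy')
f=lambda x,y:(240+x/2.6,90+y/2.6)
k=f(198.5,359);print('knob',atz(m,k,.1),atd(m,k,d),'skirt',atz(m,f(198.5,333),.054))
b=f(204,86);r=f(194,546);B=atd(m,b,d);Rr=atd(m,r,d)
print(B,Rr,np.degrees(np.arctan2(*(B-Rr)[1::-1])))
```

```text
knob [ 0.47140525 -0.19279798  0.1       ] [ 0.47120151 -0.1928954   0.09894834] skirt [ 0.47242774 -0.19232735  0.054     ]
[ 0.56145648 -0.15232079  0.04839998] [ 0.37824157 -0.23489196  0.035473  ] 24.260103277277207
```

Request:
{"op": "jog_arm", "data": {"rows": [0.0018, 0.0003, -0.035, 0, 0, 0, 0, 0, 0, -0.035, 0, 0, 0, 0, 0, 0, -0.035, 0, 0, 0, 0, 0, 0, -0.025, 0, 0, 0, 0, 0, 0, -0.008, 0, 0, 0, 0, 0, 0, 0, 0, 0, 0, 0]}}

```text
time_s: 1.78
ee_pos: [0.4708, -0.193, 0.0627]
eef_rot: [-0.883, 1.568, 2.701]
force: [-0.0, -0.3, 0.8]
grip_width: 0.0938
```

Request:
{"op": "jog_arm", "data": {"rows": [0, 0, 0, 0, 0, 0, 0.3, 0, 0, 0, 0, 0, 0, 0.5, 0, 0, 0, 0, 0, 0, 0.7, 0, 0, 0, 0, 0, 0, 0.8, 0, 0, 0, 0, 0, 0, 1, 0, 0, 0, 0, 0, 0, 1, 0, 0, 0, 0, 0, 0, 1, 0, 0, 0, 0, 0, 0, 1], "squeeze": 50}}

```text
time_s: 2.45
ee_pos: [0.472, -0.1924, 0.0641]
eef_rot: [1.494, 1.571, -1.203]
force: [0.4, -0.6, 0.0]
grip_width: 0.0443
```

Run:
```python
from h import *
from station import ctrl
st()
m=ctrl.camera_model('wrist');p,d=ctrl.camera('wrist');cv2.imwrite('pics/w2.png',p[:,:,::-1])
```

```text
t 2.45 pos [ 0.472  -0.1924  0.0641] F [ 0.4 -0.6  0. ] M [-0.01  0.02  0.04] w 0.0443 x [ 0. -0. -1.] jaw yaw -64.57 q [-0.46  0.33  1.75 -0.    1.06  0.67]
```

View pics/w2.png

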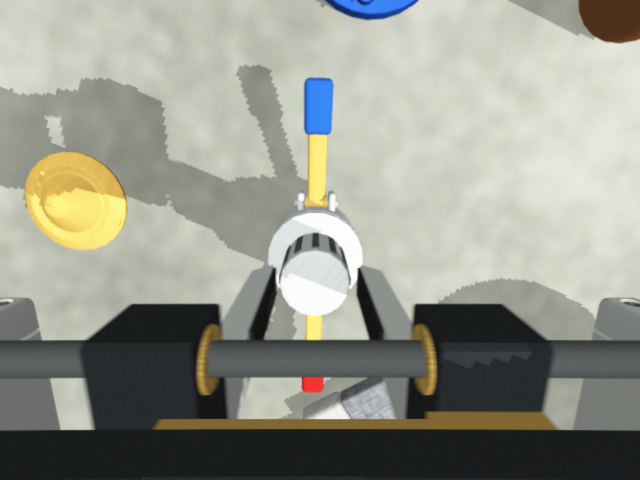

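The fingers are closing on the knob, centred at about (315,280). Opening is 44 mm, so they aren't quite there yet.

Request:
{"op": "jog_arm", "data": {"rows": [0, 0, 0, 0, 0, 0, 1, 0, 0, 0, 0, 0, 0, 1, 0, 0, 0, 0, 0, 0, 1, 0, 0, 0, 0, 0, 0, 1], "squeeze": 60}}

```text
time_s: 2.83
ee_pos: [0.4719, -0.1923, 0.0641]
eef_rot: [-1.652, 1.571, 1.934]
force: [-0.8, 1.9, 2.1]
grip_width: 0.0373
```

Request:
{"op": "jog_arm", "data": {"rows": [0, 0, 0.015, 0, 0, 0, 1, 0, 0, 0.03, 0, 0, 0, 1, 0, 0, 0.03, 0, 0, 0, 1, 0, 0, 0.03, 0, 0, 0, 1, 0, 0, 0.03, 0, 0, 0, 1, 0, 0, 0.03, 0, 0, 0, 1, 0, 0, 0.02, 0, 0, 0, 1, 0, 0, 0.01, 0, 0, 0, 1]}}

```text
time_s: 3.5
ee_pos: [0.4723, -0.1927, 0.2613]
eef_rot: [2.182, 1.568, -0.516]
force: [1.4, -0.1, -4.6]
grip_width: 0.0368
```

Run:
```python
from h import *
from station import ctrl
st()
m=ctrl.camera_model('wrist');p,d=ctrl.camera('wrist');cv2.imwrite('pics/w3.png',p[:,:,::-1])
```

```text
t 3.5 pos [ 0.4723 -0.1927  0.2613] F [ 1.4 -0.1 -4.6] M [ 0.   -0.04 -0.04] w 0.0368 x [ 0.002 -0.001 -1.   ] jaw yaw -64.58 q [-0.46  0.15  1.49 -0.    1.49  0.67]
```

View pics/w3.png

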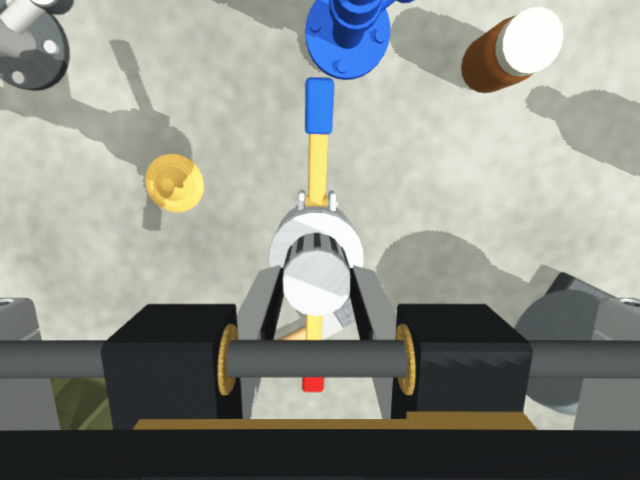

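Cap is lifted and held straight, knob centre at about (317,282). I'll move to a spot short of the neck, so the wrist camera sees the neck past the cap.

Request:
{"op": "jog_arm", "data": {"rows": [-0.008, 0.033, 0.01, 0, 0, 0, 1, -0.008, 0.033, 0.01, 0, 0, 0, 1, -0.008, 0.033, 0.01, 0, 0, 0, 1, -0.008, 0.033, 0.01, 0, 0, 0, 1, -0.008, 0.033, 0, 0, 0, 0, 1, -0.008, 0.033, 0, 0, 0, 0, 1, -0.008, 0.033, 0, 0, 0, 0, 1, -0.008, 0.033, 0, 0, 0, 0, 1]}}

```text
time_s: 4.22
ee_pos: [0.4069, 0.0729, 0.2973]
eef_rot: [-0.31, 1.568, -3.008]
force: [0.7, 0.4, -5.7]
grip_width: 0.0371
```

Request:
{"op": "jog_arm", "data": {"rows": [-0.008, 0.033, 0, 0, 0, 0, 1, -0.008, 0.033, 0, 0, 0, 0, 1, -0.008, 0.033, 0, 0, 0, 0, 1, -0.004, 0.02, 0, 0, 0, 0, 1, 0, 0.01, 0, 0, 0, 0, 1, 0, 0, 0, 0, 0, 0, 1, 0, 0, 0, 0, 0, 0, 1]}}

```text
time_s: 4.8
ee_pos: [0.38, 0.2002, 0.2979]
eef_rot: [0.163, 1.569, -2.535]
force: [0.1, -0.2, -4.9]
grip_width: 0.037
```

Run:
```python
from h import *
from station import ctrl
st()
m=ctrl.camera_model('wrist');p,d=ctrl.camera('wrist');cv2.imwrite('pics/w4.png',p[:,:,::-1]);np.save('w4.npy',d)
import pickle;pickle.dump(m,open('w4.pkl','wb'))
```

```text
t 4.8 pos [0.38   0.2002 0.2979] F [ 0.1 -0.2 -4.9] M [-0.03 -0.01  0.08] w 0.037 x [-0.002 -0.001 -1.   ] jaw yaw -64.54 q [ 0.4  -0.04  1.62 -0.    1.57  1.53]
```

View pics/w4.png

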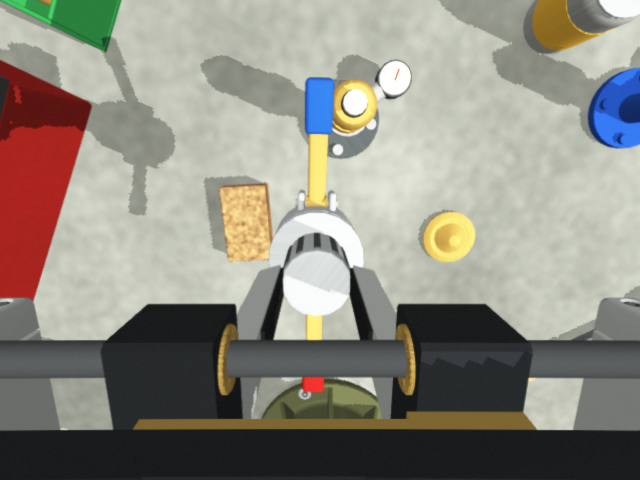

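The neck is in view at about (354,102), right next to the blue arm, and the gauge is at (395,78).

Run:
```python
from h import *
a=cv2.imread('pics/w4.png')
f=lambda x,y:cv2.resize(a[y:y+110,x:x+100],None,fx=4,fy=4,interpolation=cv2.INTER_CUBIC)
cv2.imwrite('pics/w4c.png',np.hstack([f(305,55),f(267,220)]))
```

```text
(no output)
```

View pics/w4c.png

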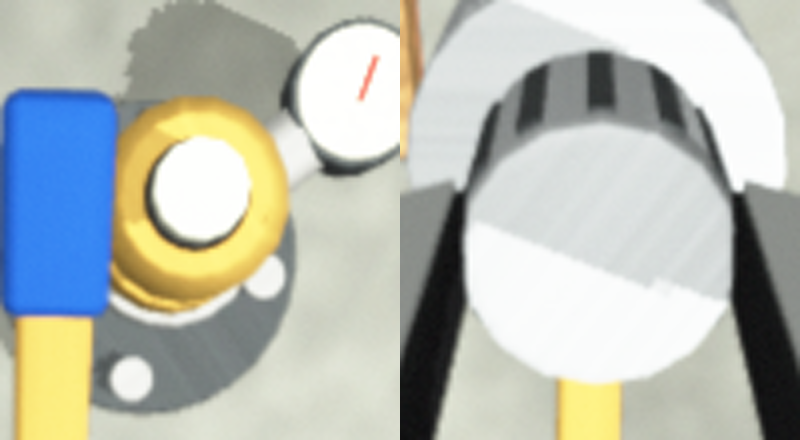

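Run:
```python
from h import *
import pickle
m=pickle.load(open('w4.pkl','rb'));d=np.load('w4.npy')
n=(305+203/4,55+187.5/4);k=(267+199/4,220+253/4)
N=atz(m,n,.182);K=atz(m,k,.334);print(N,atd(m,n,d),K,atd(m,k,d),'tcp-knob',K[:2]-[.38,.2002],'shift',N-K)
# knob height from depth; local tilt of knob top
ys,xs=np.mgrid[265:300:3,300:334:3];P=np.array([atd(m,(x,y),d) for x,y in zip(xs.ravel(),ys.ravel())])
A=np.c_[P[:,:2]-P[:,:2].mean(0),np.ones(len(P))];print(np.linalg.lstsq(A,P[:,2],rcond=None)[0])
# overlay predicted circles
p=cv2.imread('pics/w4.png');a=np.linspace(0,2*np.pi,60)
for c,z,r in [(N,.182,.011),(N,.164,.023),(N,0.012,.052),(K,.334,.02),(K,.288,.033)]:
    q=proj(m,np.c_[c[0]+r*np.cos(a),c[1]+r*np.sin(a),0*a+z]);cv2.polylines(p,[np.int32(q*16)],True,(255,0,255),1,cv2.LINE_AA,4)
cv2.imwrite('pics/w4o.png',cv2.resize(p[50:330,230:430],None,fx=2.1,fy=2.1))
```

```text
[0.49918504 0.21691919 0.182     ] [0.49929715 0.216894   0.18135087] [0.38020029 0.19955504 0.334     ] [0.38013622 0.19952412 0.3338192 ] tcp-knob [ 0.00020029 -0.00064496] shift [ 0.11898475  0.01736415 -0.152     ]
[0.00761581 0.00605574 0.33354618]
```

View pics/w4o.png

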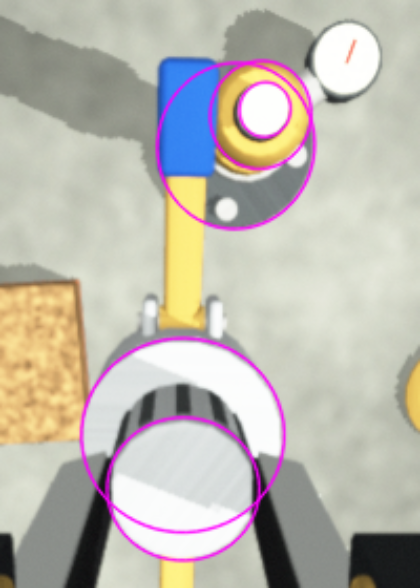

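Request:
{"op": "jog_arm", "data": {"rows": [0.03, 0.0044, 0, 0, 0, 0, 1, 0.03, 0.0044, 0, 0, 0, 0, 1, 0.03, 0.0044, 0, 0, 0, 0, 1, 0.02, 0.0032, -0.01, 0, 0, 0, 1, 0.009, 0.001, -0.015, 0, 0, 0, 1, 0, 0, -0.015, 0, 0, 0, 1, 0, 0, -0.012, 0, 0, 0, 1, 0, 0, 0, 0, 0, 0, 1]}}

```text
time_s: 5.52
ee_pos: [0.4986, 0.2161, 0.244]
eef_rot: [-0.048, 1.566, -2.747]
force: [-0.0, -0.0, -5.9]
grip_width: 0.0368
```

Run:
```python
from h import *
from station import ctrl
st()
p,d=ctrl.camera('scene');q,_=ctrl.camera('top')
f=lambda p,x,y:cv2.resize(p[y:y+100,x:x+100,::-1],None,fx=4,fy=4,interpolation=cv2.INTER_CUBIC)
cv2.imwrite('pics/s5.png',np.hstack([f(p,370,250),f(q,165,220)]))
```

```text
t 5.52 pos [0.4986 0.2161 0.244 ] F [-0.  -0.  -5.9] M [-0.02  0.02  0.02] w 0.0368 x [-0.005 -0.002 -1.   ] jaw yaw -64.68 q [ 0.34  0.24  1.43 -0.    1.48  1.47]
```

View pics/s5.png

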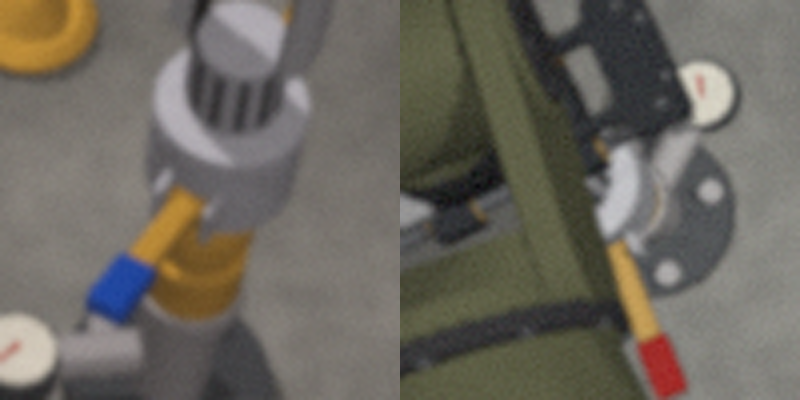

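The scene view shows the cap poised over the neck, skirt at (230,130) in the crop and neck below at (205,270). I'll descend gently and watch the force.

Request:
{"op": "jog_arm", "data": {"rows": [0, 0, 0, 0, 0, 0, 1, 0, 0, 0, 0, 0, 0, 1, 0, 0, -0.004, 0, 0, 0, 1, 0, 0, -0.003, 0, 0, 0, 1, 0, 0, -0.003, 0, 0, 0, 1, 0, 0, 0, 0, 0, 0, 1]}}

```text
time_s: 6.12
ee_pos: [0.4987, 0.2179, 0.2363]
eef_rot: [-0.094, 1.57, -2.791]
force: [0.7, -0.9, -5.9]
grip_width: 0.0373
```

```bash
python3 -c "
from h import *;st()"
```

```text
t 6.12 pos [0.4987 0.2179 0.2363] F [ 0.7 -0.9 -5.9] M [ 0.01  0.02 -0.09] w 0.0373 x [-0.001 -0.    -1.   ] jaw yaw -64.57 q [ 0.34  0.25  1.44 -0.    1.46  1.47]
```

Request:
{"op": "jog_arm", "data": {"rows": [0, 0, -0.003, 0, 0, 0, 1, 0, 0, -0.003, 0, 0, 0, 1, 0, 0, -0.003, 0, 0, 0, 1, 0, 0, -0.002, 0, 0, 0, 1, 0, 0, 0, 0, 0, 0, 1]}}

```text
time_s: 6.53
ee_pos: [0.4989, 0.2179, 0.2255]
eef_rot: [0.292, 1.57, -2.406]
force: [0.1, -0.9, -6.1]
grip_width: 0.0367
```

```bash
python3 -c "
from h import *;st()"
```

```text
t 6.53 pos [0.4989 0.2179 0.2255] F [ 0.1 -0.9 -6.1] M [-0.14 -0.4   0.05] w 0.0367 x [-0. -0. -1.] jaw yaw -64.58 q [ 0.34  0.25  1.46 -0.    1.43  1.47]
```

Request:
{"op": "jog_arm", "data": {"rows": [0, 0, -0.005, 0, 0, 0, 1, 0, 0, -0.005, 0, 0, 0, 1, 0, 0, -0.005, 0, 0, 0, 1, 0, 0, -0.005, 0, 0, 0, 1, 0, 0, 0, 0, 0, 0, 1]}}

```text
time_s: 6.95
ee_pos: [0.4986, 0.2178, 0.2047]
eef_rot: [-0.082, 1.569, -2.78]
force: [1.9, -0.2, -6.6]
grip_width: 0.0364
```

```bash
python3 -c "
from h import *;st()"
```

```text
t 6.95 pos [0.4986 0.2178 0.2047] F [ 1.9 -0.2 -6.6] M [-0.03 -0.51 -0.  ] w 0.0364 x [-0.002 -0.001 -1.   ] jaw yaw -64.58 q [ 0.34  0.26  1.49 -0.    1.39  1.47]
```

Request:
{"op": "jog_arm", "data": {"rows": [0.0005, 0, -0.003, 0, 0, 0, 1, 0, 0, -0.003, 0, 0, 0, 1, 0, 0, -0.003, 0, 0, 0, 1, 0, 0, -0.003, 0, 0, 0, 1, 0, 0, -0.002, 0, 0, 0, 1, 0, 0, 0, 0, 0, 0, 1]}}

```text
time_s: 7.45
ee_pos: [0.5001, 0.2183, 0.1936]
eef_rot: [3.076, 1.568, 0.378]
force: [-1.2, 0.7, 6.6]
grip_width: 0.0371
```

```bash
python3 -c "
from h import *;st()"
```

```text
t 7.45 pos [0.5001 0.2183 0.1936] F [-1.2  0.7  6.6] M [-0.08 -0.06  0.06] w 0.0371 x [ 0.003  0.001 -1.   ] jaw yaw -64.57 q [0.34 0.27 1.51 0.   1.36 1.47]
```

Request:
{"op": "jog_arm", "data": {"rows": [0, 0, -0.002, 0, 0, 0, 1, 0, 0, -0.002, 0, 0, 0, 1, 0, 0, -0.002, 0, 0, 0, 1, 0, 0, 0, 0, 0, 0, 1]}}

```text
time_s: 7.78
ee_pos: [0.5002, 0.2184, 0.188]
eef_rot: [3.1, 1.567, 0.402]
force: [-0.1, 0.5, 9.4]
grip_width: 0.0368
```

```bash
python3 -c "
from h import *;st()"
```

```text
t 7.78 pos [0.5002 0.2184 0.188 ] F [-0.1  0.5  9.4] M [-0.09  0.05 -0.08] w 0.0368 x [ 0.004  0.002 -1.   ] jaw yaw -64.57 q [0.34 0.28 1.51 0.   1.35 1.47]
```

Request:
{"op": "jog_arm", "data": {"rows": [0, 0, -0.002, 0, 0, 0, 1, 0, 0, -0.002, 0, 0, 0, 1, 0, 0, 0, 0, 0, 0, 1]}}

```text
time_s: 8.03
ee_pos: [0.5008, 0.2188, 0.1876]
eef_rot: [3.086, 1.563, 0.388]
force: [-10.9, -2.5, 38.4]
grip_width: 0.0371
```

```bash
python3 -c "
from h import *;st()"
```

```text
t 8.03 pos [0.5008 0.2188 0.1876] F [-10.9  -2.5  38.4] M [-0.7   2.19 -0.07] w 0.0371 x [ 0.007  0.003 -1.   ] jaw yaw -64.56 q [0.34 0.27 1.52 0.   1.34 1.47]
```

Hard stop at TCP z 0.1876 with 44 N down, which is where home should be. I'll relax, open, rise and check with the cameras.

Request:
{"op": "jog_arm", "data": {"rows": [0, 0, 0.005, 0, 0, 0, 1, 0, 0, 0, 0, 0, 0, 0.5, 0, 0, 0, 0, 0, 0, 0.3, 0, 0, 0, 0, 0, 0, 0, 0, 0, 0, 0, 0, 0, 0, 0, 0, 0, 0, 0, 0, 0, 0, 0, 0.01, 0, 0, 0, 0, 0, 0, 0.03, 0, 0, 0, 0]}}

```text
time_s: 8.7
ee_pos: [0.4981, 0.2175, 0.2244]
eef_rot: [-0.1, 1.564, -2.798]
force: [0.4, -0.1, -0.2]
grip_width: 0.0804
```

Request:
{"op": "jog_arm", "data": {"rows": [0, 0, 0.035, 0, 0, 0, 0, 0, 0, 0.035, 0, 0, 0, 0, 0, 0, 0.02, 0, 0, 0, 0, 0, 0, 0, 0, 0, 0, 0.5, 0, 0, 0, 0, 0, 0, 1, 0, 0, 0, 0, 0, 0, 1]}}

```text
time_s: 9.2
ee_pos: [0.4992, 0.2179, 0.3162]
eef_rot: [-0.091, 1.569, -2.789]
force: [-0.8, 0.6, 0.7]
grip_width: 0.0774
```

Run:
```python
from h import *
from station import ctrl
st()
import pickle
m=ctrl.camera_model('wrist');p,d=ctrl.camera('wrist');cv2.imwrite('pics/w6.png',p[:,:,::-1]);np.save('w6.npy',d);pickle.dump(m,open('w6.pkl','wb'))
q,_=ctrl.camera('scene');crop(q,330,240,490,390,4,'pics/s6.png')
```

```text
t 9.2 pos [0.4992 0.2179 0.3162] F [-0.8  0.6  0.7] M [ 0.01 -0.    0.01] w 0.0774 x [-0.001 -0.    -1.   ] jaw yaw -64.57 q [ 0.34  0.23  1.29 -0.    1.63  1.47]
```

View pics/w6.png

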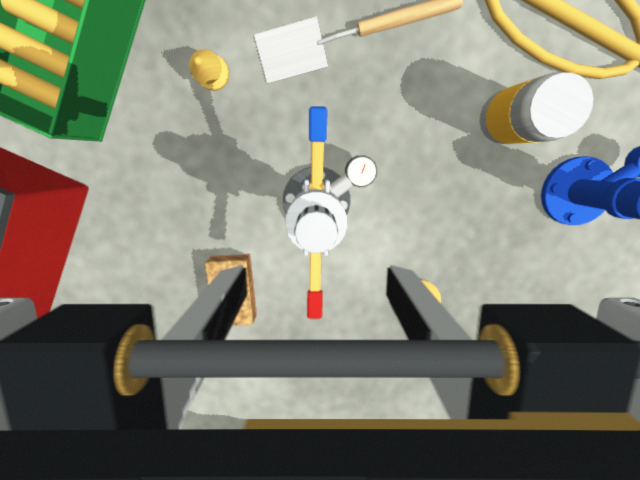

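View pics/s6.png

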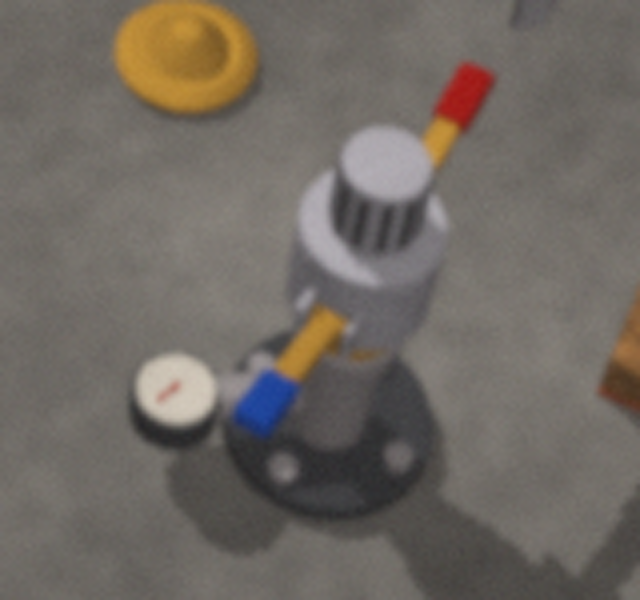

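Run:
```python
from h import *
import pickle
np.set_printoptions(precision=4,suppress=True)
m=pickle.load(open('w6.pkl','rb'));d=np.load('w6.npy')
print('knob',atd(m,(316.5,232),d)); 
# centre from blue/red arms & skirt
print('skirt top z',[atd(m,u,d)[2].round(4) for u in [(296,222),(338,222),(317,199)]])
B=atd(m,(318,124),d);Q=atd(m,(315,304),d);print(B,Q,(B+Q)/2,np.degrees(np.arctan2(*(B-Q)[1::-1])),np.linalg.norm((B-Q)[:2]))
```

```text
knob [0.499  0.2171 0.2234]
skirt top z [np.float64(0.1872), np.float64(0.1783), np.float64(0.1777)]
[0.5889 0.2582 0.1712] [0.4068 0.1751 0.1593] [0.4978 0.2167 0.1653] 24.51292767950085 0.2001560218473269
```

Cap is home: knob top measured at z 0.2234 against 0.224 expected, axis at (0.499,0.217), arms at 24.5°. The wrist view shows red at (315,304) and blue at (318,124), both still raised. Red arm first, with shut fingers.

Request:
{"op": "jog_arm", "data": {"rows": [-0.025, -0.012, 0, 0, 0, 0, 1, -0.025, -0.012, 0, 0, 0, 0, 1, -0.02, -0.009, 0, 0, 0, 0, 1, -0.0075, -0.003, -0.02, 0, 0, 0, 1, 0, 0, -0.03, 0, 0, 0, 1, 0, 0, -0.03, 0, 0, 0, 1, 0, 0, -0.03, 0, 0, 0, 1, 0, 0, 0, 0, 0, 0, 1]}}

```text
time_s: 9.97
ee_pos: [0.4194, 0.1811, 0.2016]
eef_rot: [-0.117, 1.562, -2.815]
force: [-1.0, -0.0, -0.2]
grip_width: 0.0165
```

Request:
{"op": "jog_arm", "data": {"rows": [0, 0, 0, 0, 0, 0, 1, 0, 0, 0, 0, 0, 0, 1]}}

```text
time_s: 10.13
ee_pos: [0.4225, 0.1822, 0.2085]
eef_rot: [3.037, 1.569, 0.339]
force: [1.1, 0.2, 0.6]
grip_width: 0.0028
```

Run:
```python
from h import *
from station import ctrl
st()
p,d=ctrl.camera('wrist');cv2.imwrite('pics/w7.png',p[:,:,::-1])
q,_=ctrl.camera('scene');crop(q,330,240,490,390,4,'pics/s7.png')
```

```text
t 10.13 pos [0.4225 0.1822 0.2085] F [1.1 0.2 0.6] M [-0.03 -0.04  0.05] w 0.0028 x [ 0.001  0.    -1.   ] jaw yaw -64.57 q [0.33 0.07 1.71 0.   1.36 1.45]
```

View pics/w7.png

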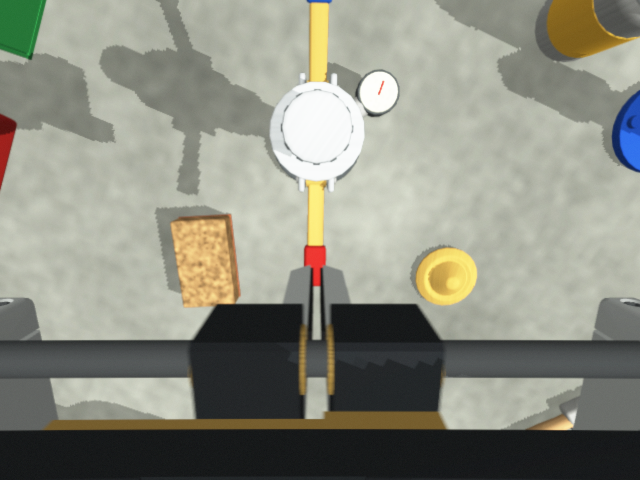

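View pics/s7.png

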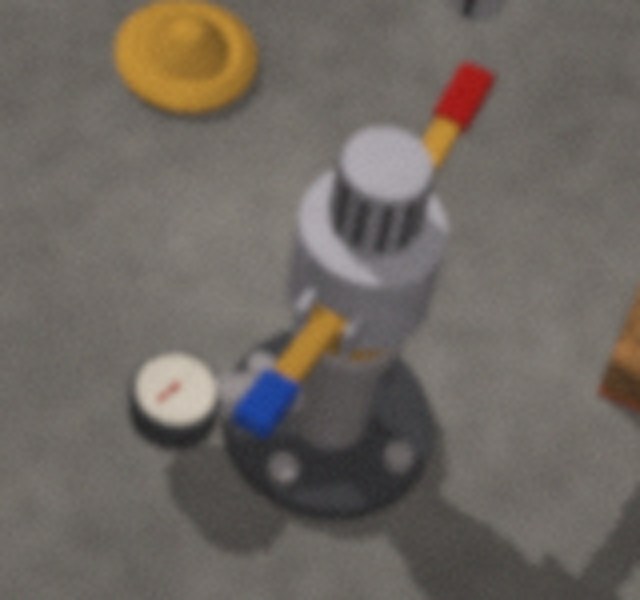

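The fingers are shut and in line with the red end at (315,258). Now pressing down.

Request:
{"op": "jog_arm", "data": {"rows": [0, 0, -0.02, 0, 0, 0, 1, 0, 0, -0.015, 0, 0, 0, 1, 0, 0, -0.01, 0, 0, 0, 1, 0, 0, -0.01, 0, 0, 0, 1, 0, 0, -0.01, 0, 0, 0, 1, 0, 0, -0.01, 0, 0, 0, 1, 0, 0, -0.005, 0, 0, 0, 1]}}

```text
time_s: 10.82
ee_pos: [0.4217, 0.1819, 0.126]
eef_rot: [-0.153, 1.57, -2.851]
force: [-0.3, 0.2, -0.6]
grip_width: 0.0005
```

```bash
python3 -c "
from h import *;st()"
```

```text
t 10.82 pos [0.4217 0.1819 0.126 ] F [-0.3  0.2 -0.6] M [-0.03 -0.02 -0.02] w 0.0005 x [-0.001 -0.    -1.   ] jaw yaw -64.57 q [0.33 0.15 1.82 0.   1.17 1.45]
```

Run:
```python
from h import *
from station import ctrl
p,d=ctrl.camera('wrist');cv2.imwrite('pics/w8.png',p[:,:,::-1])
q,_=ctrl.camera('scene');crop(q,330,190,490,340,4,'pics/s8.png')
```

View pics/w8.png

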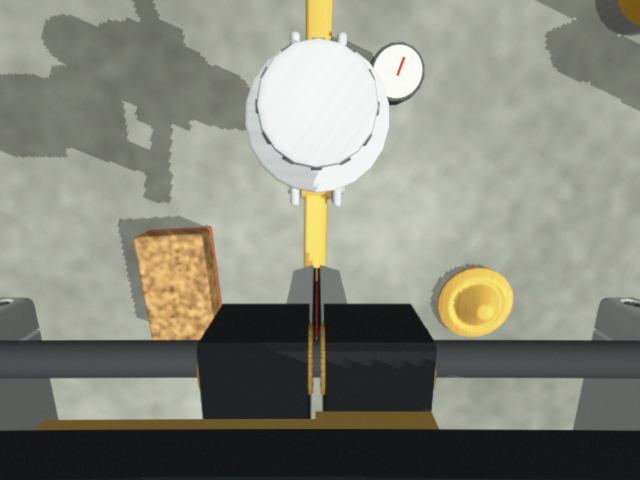

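View pics/s8.png

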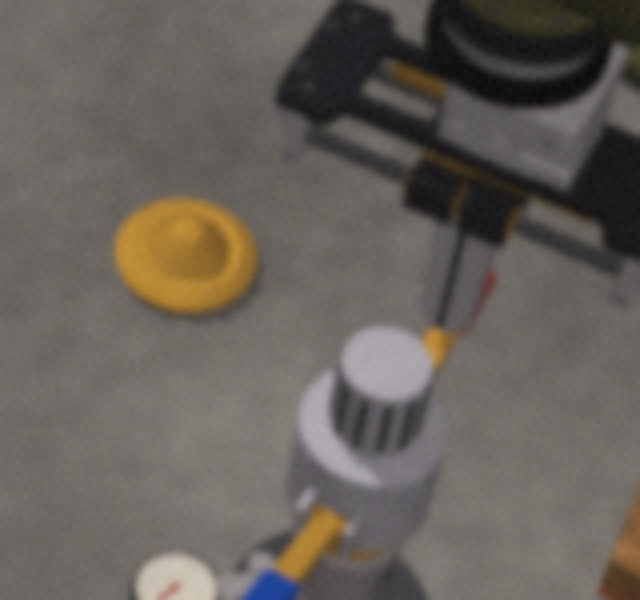

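Run:
```python
from h import *
a=cv2.imread('pics/w8.png');a=cv2.resize(a[240:345,250:390],None,fx=5,fy=5,interpolation=cv2.INTER_CUBIC);cv2.imwrite('pics/w8c.png',a)
```

```text
(no output)
```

View pics/w8c.png

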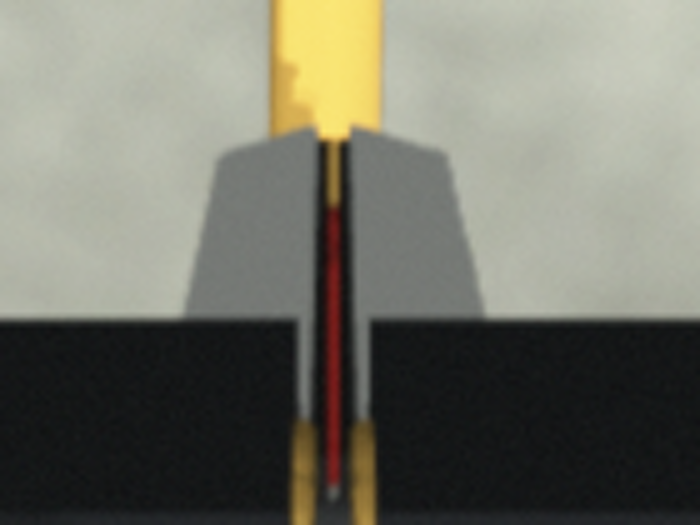

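```bash
cat >> h.py <<'E'
AX=np.array([.4988,.217]);U=np.array([.910,.415])
def armpt(sgn,th,s,n=0.0055,w=0):  # sgn -1 red, +1 blue
    r=.034+s*np.cos(th)+n*np.sin(th); z=.143-s*np.sin(th)+n*np.cos(th)
    return np.r_[AX+sgn*U*r+w*np.array([-U[1],U[0]]),z]
E
python3 - <<'E'
from h import *
from station import ctrl
w=ctrl.camera_model('wrist');s=ctrl.camera_model('scene')
for th in [-.3,-.2,0,.2,.3,.4,.6,.8]:
    print(th,proj(w,[armpt(-1,th,.087),armpt(-1,th,.053)]).round(0).tolist(),(proj(s,[armpt(-1,th,.087),armpt(-1,th,.053)])-[330,190]).round(1).tolist())
E
```

```text
-0.3 [[315.0, 345.0], [316.0, 281.0]] [[120.5, 62.4], [112.2, 77.4]]
-0.2 [[315.0, 341.0], [316.0, 281.0]] [[120.3, 64.2], [112.3, 78.4]]
0 [[315.0, 330.0], [316.0, 278.0]] [[119.5, 68.8], [111.9, 80.9]]
0.2 [[315.0, 316.0], [316.0, 272.0]] [[117.8, 74.5], [111.0, 84.3]]
0.3 [[315.0, 308.0], [316.0, 268.0]] [[116.8, 77.7], [110.4, 86.2]]
0.4 [[315.0, 300.0], [316.0, 264.0]] [[115.6, 81.2], [109.7, 88.3]]
0.6 [[315.0, 282.0], [316.0, 253.0]] [[112.7, 88.6], [108.0, 92.8]]
0.8 [[316.0, 263.0], [316.0, 242.0]] [[109.4, 96.4], [106.0, 97.6]]
```

Run:
```python
from h import *
from station import ctrl
st()
w=ctrl.camera_model('wrist');p,d=ctrl.camera('wrist')
for uv in [(316,220),(316,240),(316,255),(316,262),(317,275),(317,290),(317,310),(317,330),(305,275),(328,275),(305,290),(328,300)]:
    P=atd(w,uv,d);r=(P[:2]-AX)@U;l=(P[:2]-AX)@np.array([-U[1],U[0]]);print(uv,p[uv[1],uv[0]],'r %.4f lat %.4f z %.4f'%(r,l,P[2]))
print(proj(w,[[.4217,.1819,.126]]))
```

```text
t 10.92 pos [0.4217 0.1819 0.1264] F [0.1 0.1 0.4] M [-0.03  0.04  0.02] w 0.0005 x [-0.001 -0.    -1.   ] jaw yaw -64.57 q [0.33 0.14 1.82 0.   1.18 1.45]
(316, 220) [250 230 118] r -0.0519 lat 0.0003 z 0.1491
(316, 240) [250 230 118] r -0.0633 lat 0.0001 z 0.1501
(316, 255) [249 229 118] r -0.0717 lat 0.0000 z 0.1521
(316, 262) [249 229 117] r -0.0755 lat -0.0001 z 0.1531
(317, 275) [122  98  50] r -0.0766 lat -0.0006 z 0.1716
(317, 290) [73 23 19] r -0.0763 lat -0.0006 z 0.1926
(317, 310) [100  27  23] r -0.0851 lat -0.0007 z 0.1950
(317, 330) [99 26 24] r -0.1140 lat -0.0012 z 0.1611
(305, 275) [118 121 118] r -0.0747 lat 0.0055 z 0.1771
(328, 275) [118 122 118] r -0.0750 lat -0.0061 z 0.1759
(305, 290) [119 122 118] r -0.0749 lat 0.0049 z 0.1961
(328, 300) [117 120 117] r -0.0747 lat -0.0051 z 0.2069
[[315.64585699 262.64698593]]
```

The depth data shows the red arm still raised at about -0.13 rad. The fingers passed through the yellow part of the arm with no contact. I'll back up and press on the red end itself.

Request:
{"op": "jog_arm", "data": {"rows": [0, 0, 0.02, 0, 0, 0, 1, 0, 0, 0.03, 0, 0, 0, 1, 0, 0, 0.02, 0, 0, 0, 1, -0.016, -0.0075, 0, 0, 0, 0, 1, 0, 0, 0, 0, 0, 0, 1, 0, 0, -0.015, 0, 0, 0, 1, 0, 0, -0.015, 0, 0, 0, 1, 0, 0, 0, 0, 0, 0, 1]}}

```text
time_s: 11.63
ee_pos: [0.4051, 0.1742, 0.1649]
eef_rot: [-0.124, 1.567, -2.822]
force: [1.2, -0.1, -0.4]
grip_width: 0.0005
```

Run:
```python
from h import *
from station import ctrl
st()
w=ctrl.camera_model('wrist');p,d=ctrl.camera('wrist')
for uv in [(316,220),(316,230),(316,240),(316,250)]:
    P=atd(w,uv,d);r=(P[:2]-AX)@U;print(uv,p[uv[1],uv[0]],'r %.4f z %.4f'%(r,P[2]))
crop(p,220,150,420,350,3,'pics/w9.png')
```

```text
t 11.63 pos [0.4051 0.1742 0.1649] F [ 1.2 -0.1 -0.4] M [-0.01  0.02  0.  ] w 0.0005 x [-0.003 -0.001 -1.   ] jaw yaw -64.57 q [0.32 0.06 1.82 0.   1.26 1.45]
(316, 220) [253 239 128] r -0.0766 z 0.1539
(316, 230) [252 237 128] r -0.0832 z 0.1548
(316, 240) [239  55  50] r -0.0895 z 0.1574
(316, 250) [240  56  51] r -0.0964 z 0.1576
```

View pics/w9.png

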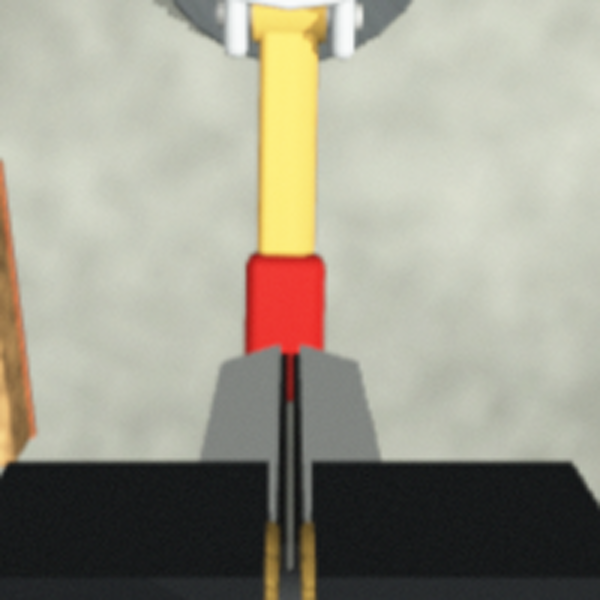

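The fingertips are just over the red end, meeting it at (290,350) in the crop. I'll press 20 mm.

Request:
{"op": "jog_arm", "data": {"rows": [0, 0, -0.005, 0, 0, 0, 1, 0, 0, -0.005, 0, 0, 0, 1, 0, 0, -0.005, 0, 0, 0, 1, 0, 0, -0.005, 0, 0, 0, 1, 0, 0, 0, 0, 0, 0, 1]}}

```text
time_s: 12.1
ee_pos: [0.4056, 0.1744, 0.1461]
eef_rot: [-0.134, 1.569, -2.832]
force: [-0.3, 0.9, 0.0]
grip_width: 0.0009
```

Run:
```python
from h import *
from station import ctrl
st()
w=ctrl.camera_model('wrist');p,d=ctrl.camera('wrist')
for uv in [(316,200),(316,220),(316,230),(316,240),(316,250)]:
    P=atd(w,uv,d);r=(P[:2]-AX)@U;print(uv,p[uv[1],uv[0]],'r %.4f z %.4f'%(r,P[2]))
crop(p,220,150,420,350,3,'pics/w10.png')
```

```text
t 12.1 pos [0.4056 0.1744 0.1461] F [-0.3  0.9  0. ] M [-0.05  0.03  0.07] w 0.0009 x [-0.001 -0.    -1.   ] jaw yaw -64.57 q [0.32 0.08 1.84 0.   1.22 1.45]
(316, 200) [250 231 118] r -0.0606 z 0.1509
(316, 220) [249 230 117] r -0.0729 z 0.1520
(316, 230) [249 229 117] r -0.0791 z 0.1525
(316, 240) [248 227 113] r -0.0851 z 0.1541
(316, 250) [231  50  45] r -0.0910 z 0.1559
```

View pics/w10.png

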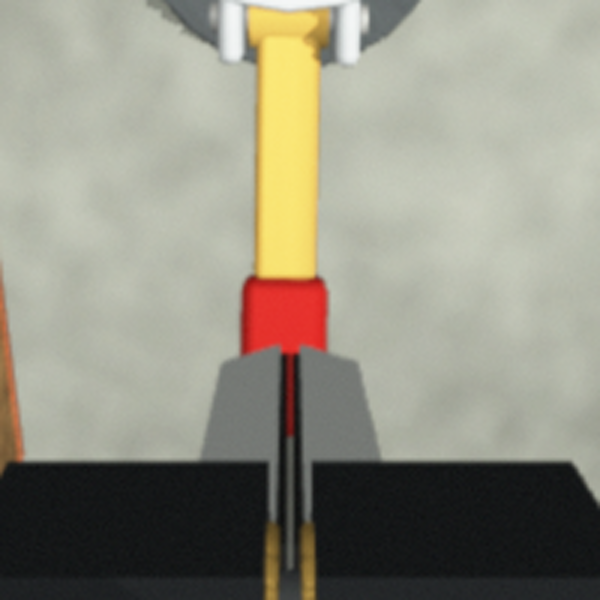

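Pushing from above with the fingertips makes no contact; only a proper pinch does. I'll rise, open partly and pinch the red end across its width, as the notes suggest.

Request:
{"op": "jog_arm", "data": {"rows": [0, 0, 0.03, 0, 0, 0, 1, 0, 0, 0.015, 0, 0, 0, 1, 0, 0, 0, 0, 0, 0, 0.5, 0, 0, 0, 0, 0, 0, 0.5, 0, 0, 0, 0, 0, 0, 0.5, 0, 0, 0, 0, 0, 0, 0.5, 0, 0, 0, 0, 0, 0, 0.5], "squeeze": 25}}

```text
time_s: 12.73
ee_pos: [0.4056, 0.1744, 0.1913]
eef_rot: [-0.134, 1.569, -2.832]
force: [-0.6, 0.2, 0.3]
grip_width: 0.0304
```

Request:
{"op": "jog_arm", "data": {"rows": [0, 0, -0.02, 0, 0, 0, 0.5, -0.001, 0, -0.02, 0, 0, 0, 0.5, 0, 0, -0.015, 0, 0, 0, 0.5, 0, 0, -0.002, 0, 0, 0, 0.5, 0, 0, 0, 0, 0, 0, 0.5]}}

```text
time_s: 13.15
ee_pos: [0.4045, 0.1743, 0.1344]
eef_rot: [-0.114, 1.569, -2.812]
force: [-0.6, 0.9, 0.1]
grip_width: 0.0469
```

Run:
```python
from h import *
from station import ctrl
st()
p,d=ctrl.camera('wrist');crop(p,120,120,520,420,2,'pics/w11.png')
```

```text
t 13.15 pos [0.4045 0.1743 0.1344] F [-0.6  0.9  0.1] M [-0.04  0.   -0.01] w 0.0469 x [-0.002 -0.001 -1.   ] jaw yaw -64.57 q [ 0.32  0.09  1.86 -0.    1.19  1.45]
```

View pics/w11.png

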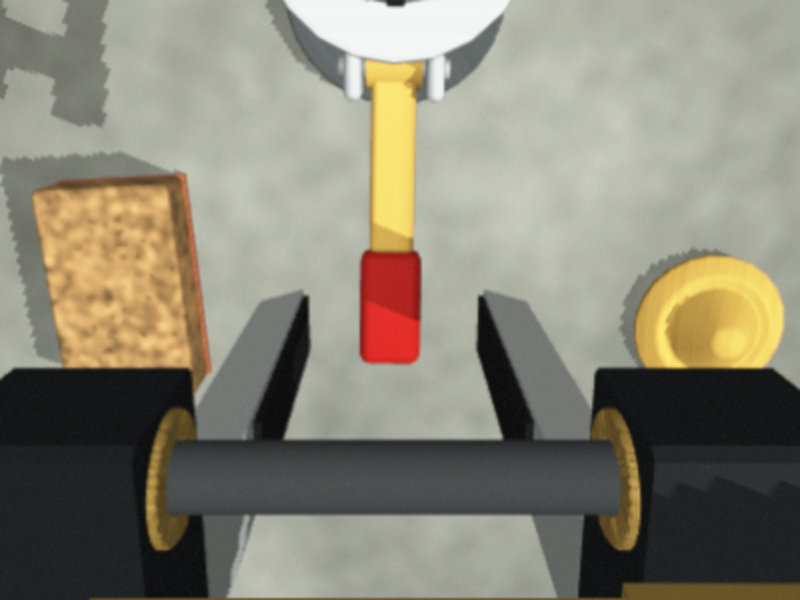

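The red end sits between the open jaws, centred at (390,308) in the crop. Closing on it.

Request:
{"op": "jog_arm", "data": {"rows": [0, 0, 0, 0, 0, 0, 0.7, 0, 0, 0, 0, 0, 0, 0.85, 0, 0, 0, 0, 0, 0, 1, 0, 0, 0, 0, 0, 0, 1, 0, 0, 0, 0, 0, 0, 1, 0, 0, 0, 0, 0, 0, 1], "squeeze": 25}}

```text
time_s: 13.7
ee_pos: [0.405, 0.1745, 0.1352]
eef_rot: [3.096, 1.571, 0.398]
force: [-0.1, -0.3, -0.2]
grip_width: 0.0104
```

```bash
cat > arc.py <<'E'
from h import *
# red: axis dir of turn = (0.415,-0.910,0); blue opposite
def arc(sgn,th0,ths,phs,ph0,s=.070,g=.019):
    def tcp(th,ph):
        P=armpt(sgn,th,s,0); a=np.r_[-sgn*U*np.sin(ph),-np.cos(ph)]
        return P+a*g
    pr=tcp(th0,ph0);pp=ph0
    for th,ph in zip(ths,phs):
        q=tcp(th,ph);dv=q-pr;w=np.degrees(ph-pp)*np.array([U[1],-U[0],0])*(-sgn)
        print('th %.0f ph %.0f'%(np.degrees(th),np.degrees(ph)),dv.round(4).tolist(),w.round(2).tolist(),'tcp',q.round(4));pr=q;pp=ph
E
python3 - <<'E'
from arc import *
st()
th=np.radians([-2,4,10,16,22,28,34,40,46,52,58,63,66]);ph=np.radians([2,4,7,10,13,16,19,22,25,28,30,30,30])
print(armpt(-1,-.13,.07,0));arc(-1,-.13,th,ph,0)
E
```

```text
t 13.7 pos [0.405  0.1745 0.1352] F [-0.1 -0.3 -0.2] M [ 0.03 -0.    0.08] w 0.0104 x [ 0.  0. -1.] jaw yaw -64.57 q [0.32 0.09 1.86 0.   1.19 1.45]
[0.40469751 0.17408513 0.15207439]
th -2 ph 2 [0.0001, 0.0, -0.0066] [0.83, -1.82, 0.0] tcp [0.4048 0.1741 0.1265]
th 4 ph 4 [0.0007, 0.0003, -0.0073] [0.83, -1.82, 0.0] tcp [0.4055 0.1745 0.1192]
th 10 ph 7 [0.0017, 0.0008, -0.0072] [1.25, -2.73, 0.0] tcp [0.4072 0.1752 0.112 ]
th 16 ph 10 [0.0024, 0.0011, -0.007] [1.24, -2.73, 0.0] tcp [0.4096 0.1763 0.105 ]
th 22 ph 13 [0.0031, 0.0014, -0.0067] [1.25, -2.73, 0.0] tcp [0.4127 0.1777 0.0983]
th 28 ph 16 [0.0037, 0.0017, -0.0064] [1.24, -2.73, 0.0] tcp [0.4164 0.1794 0.0919]
th 34 ph 19 [0.0043, 0.002, -0.006] [1.25, -2.73, 0.0] tcp [0.4207 0.1814 0.0859]
th 40 ph 22 [0.0049, 0.0022, -0.0055] [1.24, -2.73, 0.0] tcp [0.4255 0.1836 0.0804]
th 46 ph 25 [0.0054, 0.0025, -0.005] [1.25, -2.73, 0.0] tcp [0.4309 0.186  0.0754]
th 52 ph 28 [0.0058, 0.0027, -0.0044] [1.25, -2.73, 0.0] tcp [0.4368 0.1887 0.0711]
th 58 ph 30 [0.006, 0.0027, -0.0039] [0.83, -1.82, 0.0] tcp [0.4427 0.1914 0.0672]
th 63 ph 30 [0.0048, 0.0022, -0.003] [0.0, -0.0, 0.0] tcp [0.4476 0.1936 0.0642]
th 66 ph 30 [0.003, 0.0014, -0.0016] [0.0, -0.0, 0.0] tcp [0.4506 0.195  0.0626]
```

Request:
{"op": "jog_arm", "data": {"rows": [0, 0, 0, 0, 0, 0, 1, 0, 0, 0, 0, 0, 0, 1, 0, 0, 0, 0, 0, 0, 1]}}

```text
time_s: 13.95
ee_pos: [0.405, 0.1745, 0.1351]
eef_rot: [-2.17, 1.571, 1.415]
force: [-1.2, -0.6, -0.0]
grip_width: 0.0006
```

Run:
```python
from h import *
from station import ctrl
st()
w=ctrl.camera_model('wrist');p,d=ctrl.camera('wrist');crop(p,120,120,520,420,2,'pics/w12.png')
for uv in [(316,200),(316,220),(316,230),(316,240),(316,250),(316,260)]:
    P=atd(w,uv,d);r=(P[:2]-AX)@U;print(uv,p[uv[1],uv[0]],'r %.4f z %.4f'%(r,P[2]))
```

```text
t 13.95 pos [0.405  0.1745 0.1351] F [-1.2 -0.6 -0. ] M [-0.01  0.01 -0.03] w 0.0006 x [ 0.  0. -1.] jaw yaw -64.57 q [0.32 0.09 1.86 0.   1.19 1.45]
(316, 200) [249 229 117] r -0.0597 z 0.1512
(316, 220) [249 228 117] r -0.0712 z 0.1524
(316, 230) [249 227 115] r -0.0773 z 0.1518
(316, 240) [248 226 112] r -0.0828 z 0.1542
(316, 250) [217  45  40] r -0.0885 z 0.1557
(316, 260) [230  48  44] r -0.0937 z 0.1587
```

View pics/w12.png

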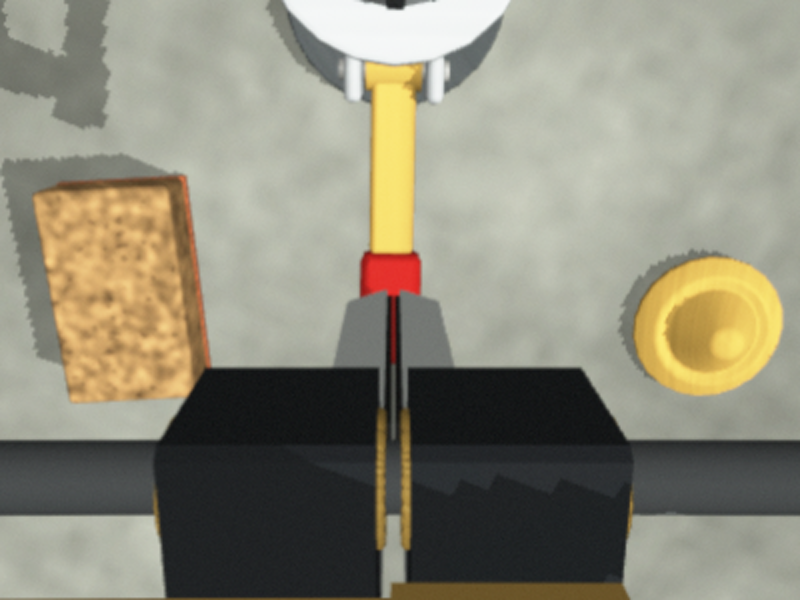

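The shut fingers overlap the red end with zero force and the opening reads 0.6 mm, so the simulator shows no contact between fingers and red arm. I'll check whether the blue arm behaves the same way.

Request:
{"op": "jog_arm", "data": {"rows": [0, 0, 0.035, 0, 0, 0, 1, 0, 0, 0.035, 0, 0, 0, 1, 0, 0, 0.035, 0, 0, 0, 0.8, 0, 0, 0.025, 0, 0, 0, 0.5, 0.025, 0.0115, 0, 0, 0, 0, 0.5, 0.03, 0.0135, 0, 0, 0, 0, 0.5, 0.03, 0.0135, 0, 0, 0, 0, 0.5, 0.03, 0.0135, 0, 0, 0, 0, 0.5]}}

```text
time_s: 14.67
ee_pos: [0.5212, 0.2271, 0.2651]
eef_rot: [3.069, 1.57, 0.371]
force: [0.5, -0.3, 0.9]
grip_width: 0.0368
```

Request:
{"op": "jog_arm", "data": {"rows": [0.03, 0.0135, 0, 0, 0, 0, 0.5, 0.03, 0.0135, 0, 0, 0, 0, 0.5, 0.01, 0.005, -0.02, 0, 0, 0, 0.5, 0, 0, -0.03, 0, 0, 0, 0.5, 0, 0, -0.03, 0, 0, 0, 0.5, 0, 0, -0.02, 0, 0, 0, 0.5, 0, 0, 0, 0, 0, 0, 0.5, 0, 0, 0, 0, 0, 0, 0.5]}}

```text
time_s: 15.33
ee_pos: [0.5898, 0.2584, 0.1649]
eef_rot: [-0.074, 1.569, -2.772]
force: [-0.0, -0.3, 0.9]
grip_width: 0.0472
```

Run:
```python
from h import *
from station import ctrl
st()
p,d=ctrl.camera('wrist');crop(p,120,120,520,420,2,'pics/w13.png')
```

```text
t 15.33 pos [0.5898 0.2584 0.1649] F [-0.  -0.3  0.9] M [ 0.02 -0.   -0.01] w 0.0472 x [-0.001 -0.    -1.   ] jaw yaw -64.57 q [ 0.36  0.52  1.23 -0.    1.39  1.48]
```

View pics/w13.png

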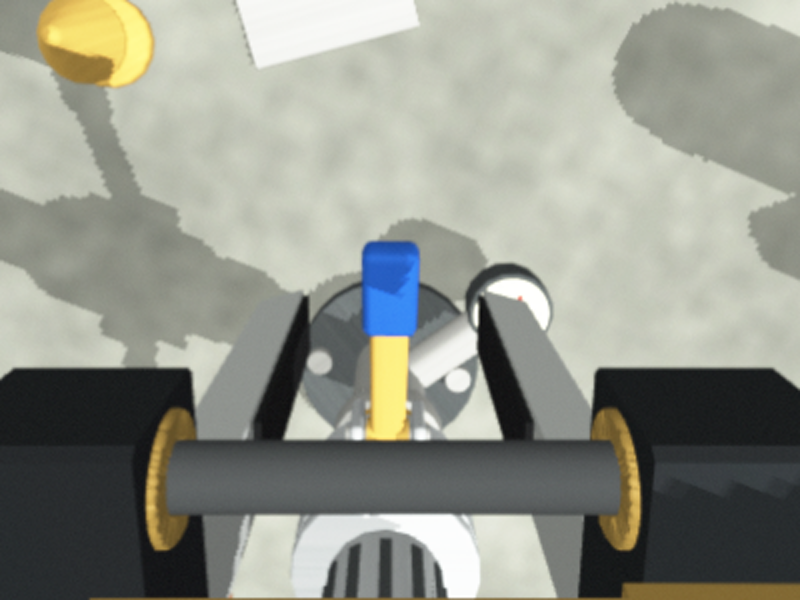

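The blue end is between the jaws at (390,290) in the crop. Lowering and pinching.

Request:
{"op": "jog_arm", "data": {"rows": [0, 0, -0.01, 0, 0, 0, 0.5, 0, 0, -0.007, 0, 0, 0, 0.6, 0, 0, 0, 0, 0, 0, 0.8, 0, 0, 0, 0, 0, 0, 1, 0, 0, 0, 0, 0, 0, 1, 0, 0, 0, 0, 0, 0, 1, 0, 0, 0, 0, 0, 0, 1, 0, 0, 0, 0, 0, 0, 1], "squeeze": 25}}

```text
time_s: 16.05
ee_pos: [0.59, 0.2585, 0.1483]
eef_rot: [3.072, 1.57, 0.374]
force: [0.5, -0.3, 0.5]
grip_width: 0.0035
```

Request:
{"op": "jog_arm", "data": {"rows": [0, 0, 0, 0, 0, 0, 1, 0, 0, 0, 0, 0, 0, 1]}}

```text
time_s: 16.22
ee_pos: [0.59, 0.2585, 0.1481]
eef_rot: [-3.141, 1.571, 0.444]
force: [0.3, 0.4, -0.5]
grip_width: 0.0005
```

Run:
```python
from h import *
from station import ctrl
st()
w=ctrl.camera_model('wrist');p,d=ctrl.camera('wrist');crop(p,120,120,520,420,2,'pics/w14.png')
```

```text
t 16.22 pos [0.59   0.2585 0.1481] F [ 0.3  0.4 -0.5] M [-0.03  0.01 -0.04] w 0.0005 x [ 0.  0. -1.] jaw yaw -64.57 q [0.36 0.53 1.25 0.   1.36 1.48]
```

View pics/w14.png

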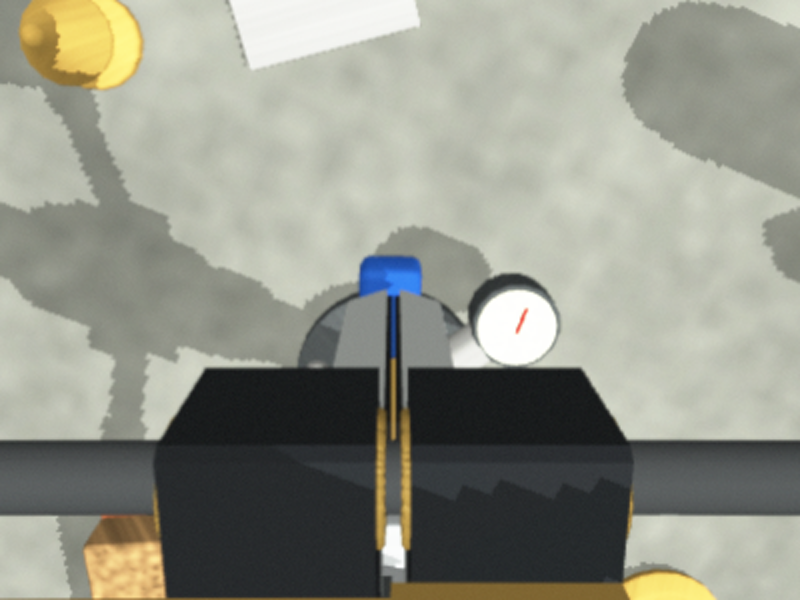

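Same for blue: the fingers shut to 0.5 mm through it, with no force. The gripper body may still make contact. I'll lower it gently onto the blue arm, watching the force.

Request:
{"op": "jog_arm", "data": {"rows": [0, 0, -0.02, 0, 0, 0, 1, 0, 0, -0.02, 0, 0, 0, 1, 0, 0, -0.018, 0, 0, 0, 1, 0, 0, -0.005, 0, 0, 0, 1, 0, 0, -0.004, 0, 0, 0, 1, 0, 0, 0, 0, 0, 0, 1]}}

```text
time_s: 16.77
ee_pos: [0.5901, 0.2585, 0.0811]
eef_rot: [-2.949, 1.571, 0.636]
force: [1.0, 0.2, 1.0]
grip_width: 0.0005
```

Run:
```python
from h import *
from station import ctrl
st()
w=ctrl.camera_model('wrist');p,d=ctrl.camera('wrist');cv2.imwrite('pics/w15.png',p[:,:,::-1])
q,_=ctrl.camera('scene');crop(q,330,190,530,340,4,'pics/s15.png')
```

```text
t 16.77 pos [0.5901 0.2585 0.0811] F [1.  0.2 1. ] M [ 0.04 -0.1  -0.  ] w 0.0005 x [ 0.  0. -1.] jaw yaw -64.57 q [0.36 0.59 1.33 0.   1.23 1.48]
```

View pics/w15.png

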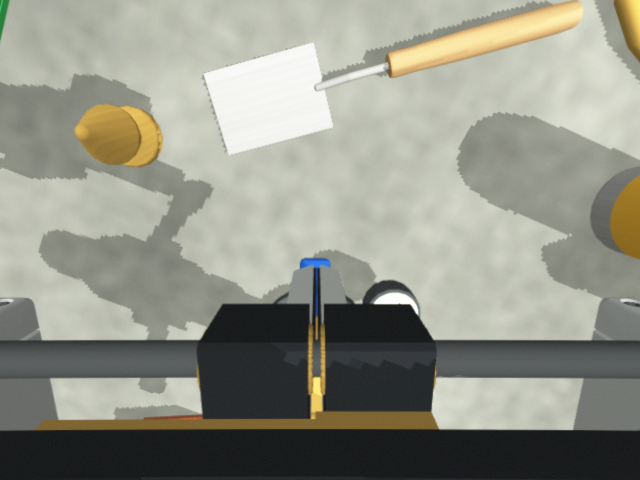

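View pics/s15.png

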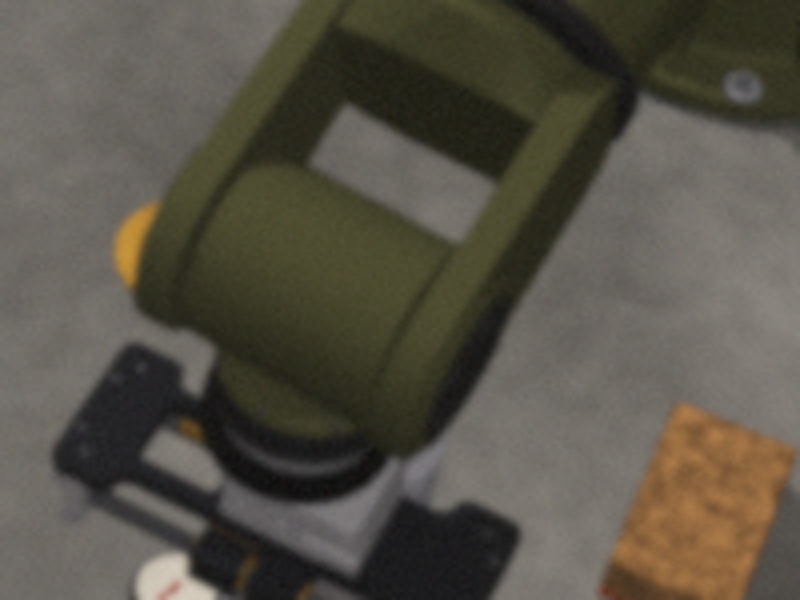

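Request:
{"op": "jog_arm", "data": {"rows": [0, 0, -0.004, 0, 0, 0, 1, 0, 0, -0.004, 0, 0, 0, 1, 0, 0, -0.004, 0, 0, 0, 1, 0, 0, 0, 0, 0, 0, 1]}}

```text
time_s: 17.2
ee_pos: [0.5897, 0.2584, 0.0682]
eef_rot: [-0.089, 1.57, -2.786]
force: [0.6, 0.4, 0.7]
grip_width: 0.0003
```

Run:
```python
from h import *
from station import ctrl
st()
w=ctrl.camera_model('wrist');p,d=ctrl.camera('wrist');crop(p,220,200,420,350,4,'pics/w16.png')
for th in [-.4,-.3,-.2,-.1,0,.1]: print(th,proj(w,[armpt(1,th,.087)]).round(0),armpt(1,th,.087)[2])
for v in (258,261,264,267): print(v,p[v,316],atd(w,(316,v),d))
```

```text
t 17.2 pos [0.5897 0.2584 0.0682] F [0.6 0.4 0.7] M [ 0.1  -0.21  0.04] w 0.0003 x [-0.001 -0.    -1.   ] jaw yaw -64.57 q [0.36 0.6  1.34 0.   1.2  1.48]
-0.4 [[315. 337.]] 0.18194523124786843
-0.3 [[316. 315.]] 0.17396460866972738
-0.2 [[316. 298.]] 0.16567459795729714
-0.1 [[316. 284.]] 0.15715803015730317
0 [[316. 274.]] 0.1485
0.1 [[316. 267.]] 0.13978701566075508
258 [146 150 137] [0.57402717 0.25073409 0.00123379]
261 [146 148 137] [ 0.57104747  0.2493191  -0.00064862]
264 [142 146 133] [5.68789165e-01 2.48245070e-01 4.23168310e-05]
267 [117 121 109] [0.59735385 0.26174613 0.10141328]
```

View pics/w16.png

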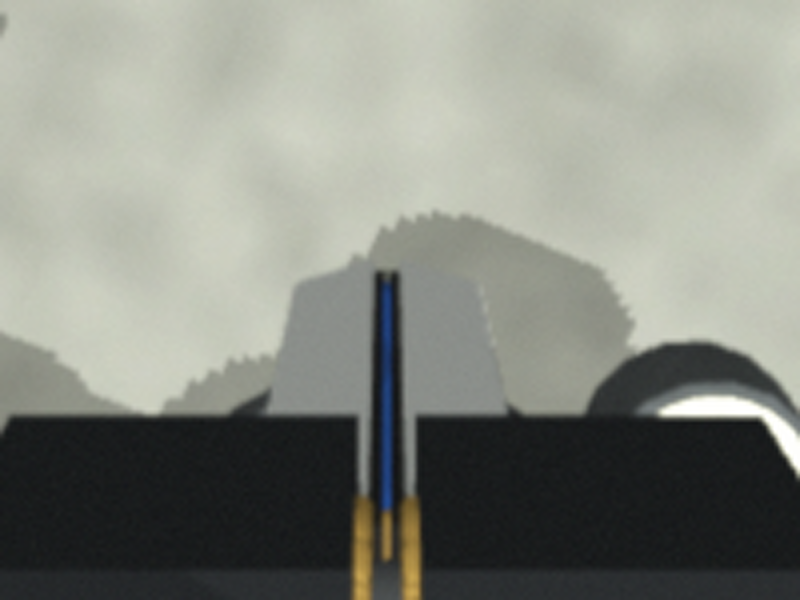

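Run:
```python
from h import *
from station import ctrl
w=ctrl.camera_model('wrist');p,d=ctrl.camera('wrist')
for th in [-.33,-.2,-.1,0,.05,.1,.15,.2]: print(th,proj(w,[armpt(1,th,.087,0),armpt(1,th,.087),armpt(1,th,.053)])[:,1].round(0))
for v in (272,276,280,290,300,310,320,326): 
    P=atd(w,(317,v),d);print(v,p[v,317],'r',((P[:2]-AX)@U).round(4),'z',P[2].round(4))
```

```text
-0.33 [309. 321. 383.]
-0.2 [289. 298. 367.]
-0.1 [278. 284. 357.]
0 [270. 274. 348.]
0.05 [267. 270. 344.]
0.1 [264. 267. 341.]
0.15 [263. 265. 338.]
0.2 [261. 263. 335.]
272 [28 49 90] r 0.1086 z 0.1107
276 [ 27  52 101] r 0.1081 z 0.1154
280 [ 30  55 104] r 0.1083 z 0.1216
290 [28 47 86] r 0.1082 z 0.1343
300 [ 30  57 105] r 0.1042 z 0.1365
310 [ 30  57 104] r 0.0997 z 0.1374
320 [ 32  57 107] r 0.0959 z 0.1397
326 [42 60 97] r 0.0928 z 0.1396
```

Depth along the blue arm now puts it at about +0.17 rad, against -0.33 before. The base of the fingers, about 70 mm above the tip, does push it. I'll keep pressing in small steps.

Request:
{"op": "jog_arm", "data": {"rows": [0, 0, -0.005, 0, 0, 0, 1, 0, 0, -0.005, 0, 0, 0, 1, 0, 0, -0.005, 0, 0, 0, 1, 0, 0, 0, 0, 0, 0, 1]}}

```text
time_s: 17.63
ee_pos: [0.5894, 0.2583, 0.0526]
eef_rot: [-0.079, 1.569, -2.777]
force: [1.3, 0.4, 0.4]
grip_width: 0.0003
```

```bash
cat > gap.py <<'E'
from h import *
from station import ctrl
def gap(sgn,save=None):
    st();w=ctrl.camera_model('wrist');p,d=ctrl.camera('wrist')
    if save: cv2.imwrite(save,p[:,:,::-1])
    for v in range(150,350,8):
        c=p[v,317].astype(int)
        if max(c)-min(c)<30: continue
        P=atd(w,(317,v),d);r=sgn*((P[:2]-AX)@U);t=np.linspace(-.5,1.3,500)
        th=t[np.argmin(abs(.143-(r-.034)*np.tan(t)+.0055/np.cos(t)-P[2]))]
        print(v,c,'r',r.round(4),'z',P[2].round(4),'th',th.round(2))
E
python3 -c "
from gap import *;gap(1,'pics/w17.png')"
```

```text
t 17.63 pos [0.5894 0.2583 0.0526] F [1.3 0.4 0.4] M [ 0.14 -0.22  0.03] w 0.0003 x [-0.002 -0.001 -1.   ] jaw yaw -64.57 q [ 0.36  0.62  1.35 -0.    1.18  1.48]
294 [28 50 93] r 0.1066 z 0.12 th 0.38
302 [28 52 95] r 0.1036 z 0.122 th 0.37
310 [30 52 96] r 0.0996 z 0.1219 th 0.39
318 [29 51 96] r 0.096 z 0.1226 th 0.4
326 [29 52 96] r 0.093 z 0.1245 th 0.39
334 [ 36  58 104] r 0.0762 z 0.102 th 0.86
```

Request:
{"op": "jog_arm", "data": {"rows": [0, 0, -0.005, 0, 0, 0, 1, 0, 0, -0.005, 0, 0, 0, 1, 0, 0, -0.005, 0, 0, 0, 1, 0, 0, -0.005, 0, 0, 0, 1, 0, 0, 0, 0, 0, 0, 1]}}

```text
time_s: 18.1
ee_pos: [0.5894, 0.2583, 0.0326]
eef_rot: [-0.107, 1.569, -2.804]
force: [2.0, 1.0, -2.2]
grip_width: 0.0006
```

```bash
python3 -c "
from gap import *;gap(1,'pics/w18.png')"
```

```text
t 18.1 pos [0.5894 0.2583 0.0326] F [ 2.   1.  -2.2] M [ 0.2  -0.45 -0.02] w 0.0006 x [-0.002 -0.001 -1.   ] jaw yaw -64.57 q [0.36 0.64 1.36 0.   1.14 1.48]
310 [27 49 88] r 0.0995 z 0.1016 th 0.63
318 [27 50 92] r 0.0964 z 0.1034 th 0.64
326 [27 49 91] r 0.0928 z 0.1042 th 0.66
334 [35 55 98] r 0.0806 z 0.0898 th 0.93
```

View pics/w18.png

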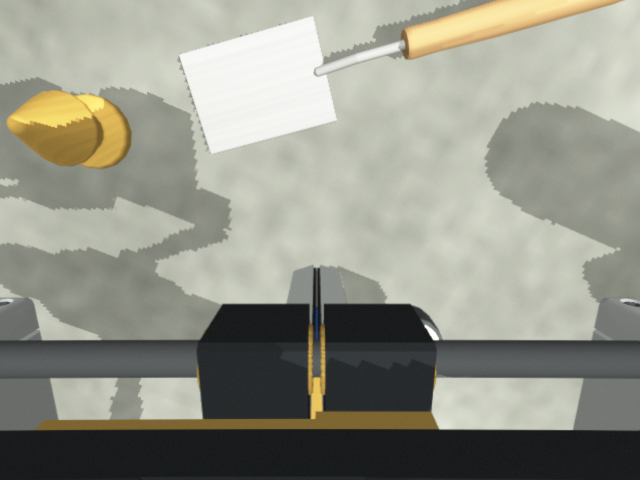

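The arm keeps following, now at 0.65 rad, with only about 3 N on the tool. I'll go on down and start moving inward towards the pipe.

Request:
{"op": "jog_arm", "data": {"rows": [-0.0027, -0.0012, -0.004, 0, 0, 0, 1, -0.0027, -0.0012, -0.004, 0, 0, 0, 1, -0.0027, -0.0012, -0.004, 0, 0, 0, 1, -0.0036, -0.0017, -0.002, 0, 0, 0, 1, 0, 0, 0, 0, 0, 0, 1]}}

```text
time_s: 18.57
ee_pos: [0.5773, 0.2528, 0.0193]
eef_rot: [-0.102, 1.57, -2.8]
force: [1.6, 0.6, -0.7]
grip_width: 0.0004
```

```bash
python3 -c "
from gap import *;gap(1,'pics/w19.png')
q,_=ctrl.camera('scene');crop(q,330,240,530,390,4,'pics/s19.png')"
```

```text
t 18.57 pos [0.5773 0.2528 0.0193] F [ 1.6  0.6 -0.7] M [ 0.17 -0.27  0.  ] w 0.0004 x [-0.001 -0.    -1.   ] jaw yaw -64.58 q [0.35 0.63 1.41 0.   1.1  1.48]
318 [25 43 78] r 0.0824 z 0.0887 th 0.92
326 [24 43 77] r 0.0792 z 0.0902 th 0.94
334 [34 52 86] r 0.0702 z 0.0815 th 1.12
```

View pics/s19.png

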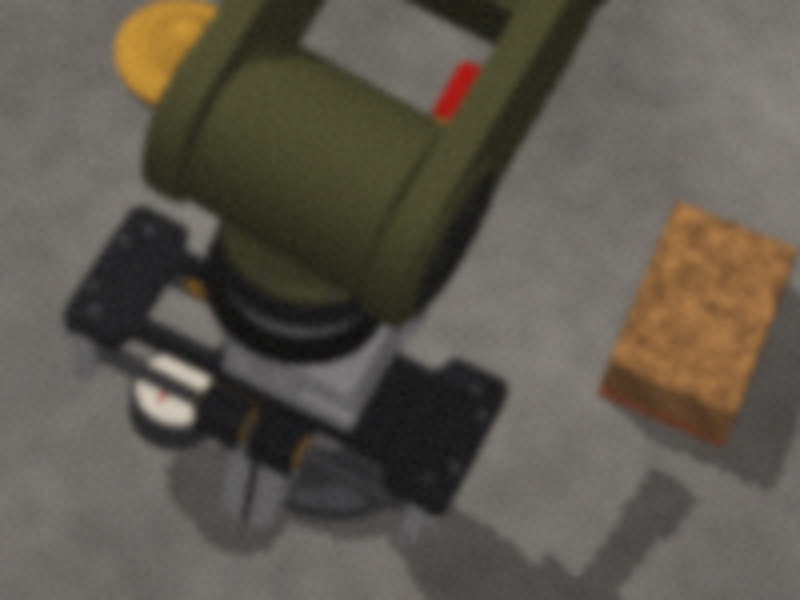

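θ is about 0.93 rad. Pushing further inward.

Request:
{"op": "jog_arm", "data": {"rows": [-0.0027, -0.0012, -0.001, 0, 0, 0, 1, -0.0027, -0.0012, -0.001, 0, 0, 0, 1, -0.0018, -0.0008, 0, 0, 0, 0, 1, 0, 0, 0, 0, 0, 0, 1]}}

```text
time_s: 19.0
ee_pos: [0.571, 0.25, 0.0179]
eef_rot: [-3.137, 1.57, 0.448]
force: [5.3, 2.6, -3.7]
grip_width: 0.0006
```

```bash
python3 -c "
from gap import *;gap(1)"
```

```text
t 19.0 pos [0.571  0.25   0.0179] F [ 5.3  2.6 -3.7] M [ 0.49 -0.94 -0.  ] w 0.0006 x [ 0.001  0.    -1.   ] jaw yaw -64.57 q [0.35 0.62 1.44 0.   1.08 1.48]
310 [25 42 72] r 0.0792 z 0.0871 th 0.97
318 [25 41 72] r 0.0763 z 0.0892 th 0.99
326 [24 40 72] r 0.0722 z 0.089 th 1.04
334 [31 49 80] r 0.0628 z 0.0796 th 1.22
```

Request:
{"op": "jog_arm", "data": {"rows": [-0.0018, -0.0008, 0, 0, 0, 0, 1, -0.0018, -0.0008, 0, 0, 0, 0, 1, 0, 0, 0, 0, 0, 0, 1]}}

```text
time_s: 19.3
ee_pos: [0.5695, 0.2493, 0.0182]
eef_rot: [3.108, 1.564, 0.41]
force: [20.1, 9.2, -14.0]
grip_width: 0.0003
```

```bash
python3 -c "
from gap import *;gap(1)"
```

```text
t 19.3 pos [0.5695 0.2493 0.0182] F [ 20.1   9.2 -14. ] M [ 1.66 -3.49 -0.07] w 0.0003 x [ 0.006  0.003 -1.   ] jaw yaw -64.58 q [0.35 0.61 1.45 0.   1.07 1.48]
310 [23 41 69] r 0.0771 z 0.0872 th 0.99
318 [24 42 72] r 0.0736 z 0.0882 th 1.03
326 [26 41 72] r 0.0702 z 0.0893 th 1.06
334 [32 47 78] r 0.0613 z 0.0805 th 1.24
```

22 N outward, so it's stiff now, with gap depth reading about 1.06 rad. I'll back off and look at it properly.

Request:
{"op": "jog_arm", "data": {"rows": [0.004, 0.002, 0, 0, 0, 0, 1, 0.025, 0.011, 0, 0, 0, 0, 1, 0.027, 0.012, 0.01, 0, 0, 0, 1, 0, 0, 0.035, 0, 0, 0, 1, 0, 0, 0.035, 0, 0, 0, 1, -0.02, -0.009, 0.035, 0, 0, 0, 1, -0.03, -0.0135, 0.035, 0, 0, 0, 1, -0.03, -0.0135, 0.035, 0, 0, 0, 1]}}

```text
time_s: 20.02
ee_pos: [0.5501, 0.2404, 0.1948]
eef_rot: [0.027, 1.57, -2.67]
force: [1.1, 0.2, 0.4]
grip_width: 0.0004
```

Request:
{"op": "jog_arm", "data": {"rows": [-0.03, -0.0135, 0.02, 0, 0, 0, 1, -0.02, -0.009, 0, 0, 0, 0, 1, 0, 0, 0, 0, 0, 0, 1]}}

```text
time_s: 20.27
ee_pos: [0.4992, 0.2175, 0.216]
eef_rot: [3.018, 1.568, 0.32]
force: [0.5, 0.2, 0.2]
grip_width: 0.0006
```

Run:
```python
from h import *
from station import ctrl
import pickle
st()
m=ctrl.camera_model('wrist');p,d=ctrl.camera('wrist');cv2.imwrite('pics/w20.png',p[:,:,::-1]);np.save('w20.npy',d);pickle.dump(m,open('w20.pkl','wb'))
q,_=ctrl.camera('scene');crop(q,330,240,490,390,4,'pics/s20.png')
```

```text
t 20.27 pos [0.4992 0.2175 0.216 ] F [0.5 0.2 0.2] M [ 0.01 -0.    0.02] w 0.0006 x [ 0.003  0.001 -1.   ] jaw yaw -64.57 q [ 0.34  0.26  1.48 -0.    1.41  1.47]
```

View pics/w20.png

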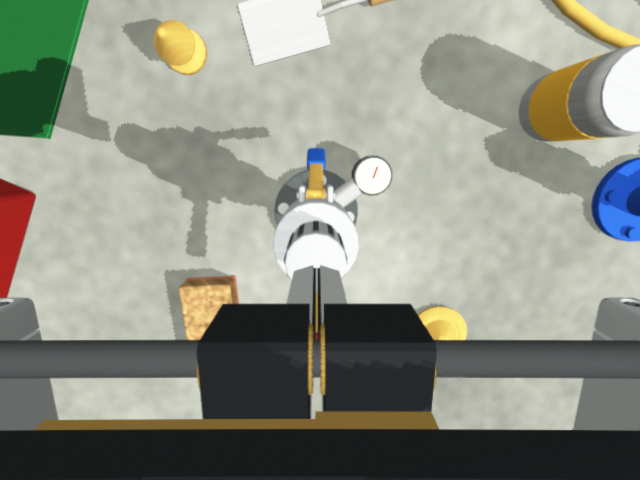

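View pics/s20.png

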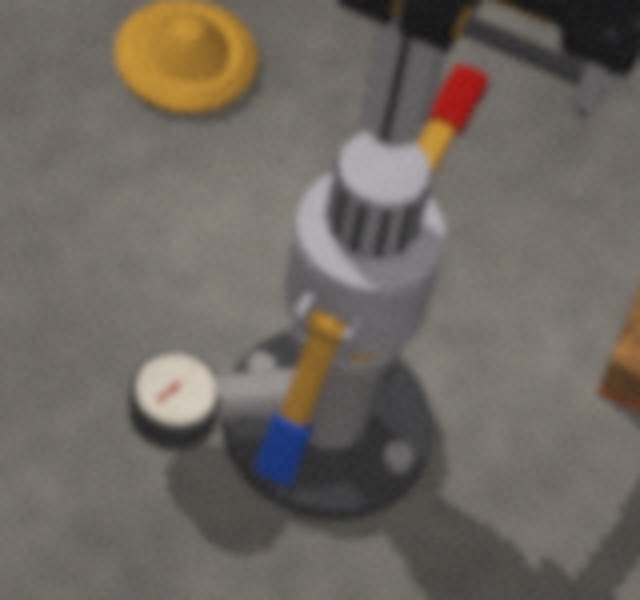

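```bash
cat > ang.py <<'E'
from h import *
def ang(m,p,d,sgn,lo,hi,step=3,u=316):
    for v in range(lo,hi,step):
        P=atd(m,(u,v),d);r=sgn*((P[:2]-AX)@U);t=np.linspace(-.5,1.4,800)
        th=t[np.argmin(abs(.143-(r-.034)*np.tan(t)+.0055/np.cos(t)-P[2]))]
        print(v,p[v,u],'r',r.round(4),'z',P[2].round(4),'th',th.round(3))
E
python3 - <<'E'
from ang import *
import pickle
m=pickle.load(open('w20.pkl','rb'));d=np.load('w20.npy');p=cv2.imread('pics/w20.png')[:,:,::-1]
ang(m,p,d,1,146,206)
for th in [.9,1.0,1.05,1.1,1.134]: print(th,proj(m,[armpt(1,th,.087),armpt(1,th,.087,-.0055),armpt(1,th,.053)])[:,1].round(1))
from station import ctrl
s=ctrl.camera_model('scene')
for th in [.9,1.0,1.1,1.134]: print(th,((proj(s,[armpt(1,th,.087,.0055),armpt(1,th,.053)])-[330,240])*4).round(0).tolist())
E
```

```text
146 [148 151 142] r 0.0802 z -0.0002 th 1.295
149 [ 39  84 170] r 0.0753 z 0.0712 th 1.115
152 [ 33  81 171] r 0.0723 z 0.0774 th 1.115
155 [ 33  82 174] r 0.0694 z 0.0838 th 1.112
158 [ 37  85 178] r 0.0665 z 0.0908 th 1.103
161 [ 49 118 229] r 0.0638 z 0.0949 th 1.115
164 [186 158 111] r 0.061 z 0.0981 th 1.134
167 [201 163  78] r 0.0584 z 0.1038 th 1.134
170 [201 163  79] r 0.0559 z 0.1099 th 1.124
173 [202 165  79] r 0.0535 z 0.1159 th 1.112
176 [202 164  78] r 0.0511 z 0.121 th 1.108
179 [197 159  76] r 0.0488 z 0.1251 th 1.119
182 [196 159  76] r 0.0465 z 0.1296 th 1.127
185 [198 160  77] r 0.0443 z 0.1347 th 1.105
188 [188 151  72] r 0.0421 z 0.1385 th 1.141
191 [237 204 100] r 0.0405 z 0.1477 th 0.13
194 [251 234 123] r 0.038 z 0.1471 th 1.046
197 [229 194 103] r 0.0357 z 0.149 th -0.198
200 [140 143 141] r 0.0346 z 0.1599 th 1.276
203 [227 230 230] r 0.0344 z 0.176 th 1.4
0.9 [130.9 140.3 152.8]
1.0 [138.3 148.  157.3]
1.05 [142.1 151.9 159.6]
1.1 [146.  155.8 162. ]
1.134 [148.6 158.5 163.6]
0.9 [[255.0, 488.0], [282.0, 423.0]]
1.0 [[261.0, 482.0], [286.0, 420.0]]
1.1 [[267.0, 475.0], [289.0, 417.0]]
1.134 [[269.0, 473.0], [291.0, 415.0]]
```

Blue arm is down: depth along it gives about 1.115 to 1.134 rad, and both ends of the blue grip match the 1.134 projection (top edge at row 149). For red, the wrist camera would sit over the knob, so I'll raise and turn the tool half round first.

Request:
{"op": "jog_arm", "data": {"rows": [0, 0, 0.03, 0, 0, 7.1, 1, 0, 0, 0.03, 0, 0, 7.1, 1, -0.01, -0.0045, 0, 0, 0, 7.1, 1, -0.02, -0.009, 0, 0, 0, 7.1, 1, -0.02, -0.009, 0, 0, 0, 7.1, 1, -0.02, -0.009, 0, 0, 0, 7.1, 1, -0.02, -0.009, 0, 0, 0, 7.1, 1, -0.006, -0.0035, 0, 0, 0, 7.1, 1]}}

```text
time_s: 21.03
ee_pos: [0.4043, 0.174, 0.2735]
eef_rot: [-1.076, 1.57, -2.776]
force: [-0.0, -0.7, -1.0]
grip_width: 0.0003
```

Request:
{"op": "jog_arm", "data": {"rows": [0, 0, 0, 0, 0, 7.1, 1, 0, 0, 0, 0, 0, 7.1, 1, 0, 0, 0, 0, 0, 7.1, 1, 0, 0, 0, 0, 0, 7.1, 1, 0, 0, 0, 0, 0, 7.1, 1, 0, 0, 0, 0, 0, 7.1, 1, 0, 0, 0, 0, 0, 7.1, 1, 0, 0, 0, 0, 0, 7.1, 1]}}

```text
time_s: 21.7
ee_pos: [0.406, 0.1747, 0.2731]
eef_rot: [-2.092, 1.569, -2.801]
force: [-0.7, 0.0, 0.2]
grip_width: 0.0004
```

Request:
{"op": "jog_arm", "data": {"rows": [0, 0, 0, 0, 0, 7.1, 1, 0, 0, 0, 0, 0, 7.1, 1, 0, 0, 0, 0, 0, 7.1, 1, 0, 0, 0, 0, 0, 7.1, 1, 0, 0, 0, 0, 0, 7.1, 1, 0, 0, 0, 0, 0, 7.1, 1, 0, 0, 0, 0, 0, 7.1, 1, 0, 0, 0, 0, 0, 7.1, 1]}}

```text
time_s: 22.37
ee_pos: [0.406, 0.1747, 0.2731]
eef_rot: [-3.082, 1.569, -2.799]
force: [0.4, 0.5, 1.3]
grip_width: 0.0005
```

Request:
{"op": "jog_arm", "data": {"rows": [0, 0, 0, 0, 0, 7.1, 1, 0, 0, 0, 0, 0, 2.5, 1, 0, 0, 0, 0, 0, 0, 1, 0, 0, 0, 0, 0, 0, 1]}}

```text
time_s: 22.7
ee_pos: [0.4058, 0.1746, 0.2733]
eef_rot: [3.064, 1.57, -2.778]
force: [-0.3, -0.3, 0.3]
grip_width: 0.0004
```

Run:
```python
from h import *
from station import ctrl
st()
m=ctrl.camera_model('wrist');p,d=ctrl.camera('wrist');cv2.imwrite('pics/w21.png',p[:,:,::-1])
print(m['extrinsics'][:3,3])
```

```text
t 22.7 pos [0.4058 0.1746 0.2733] F [-0.3 -0.3  0.3] M [ 0.09 -0.13 -0.01] w 0.0004 x [-0.001 -0.    -1.   ] jaw yaw 115.32 q [ 0.32 -0.01  1.64 -0.    1.51 -1.69]
[0.34415039 0.14501924 0.48549877]
```

View pics/w21.png

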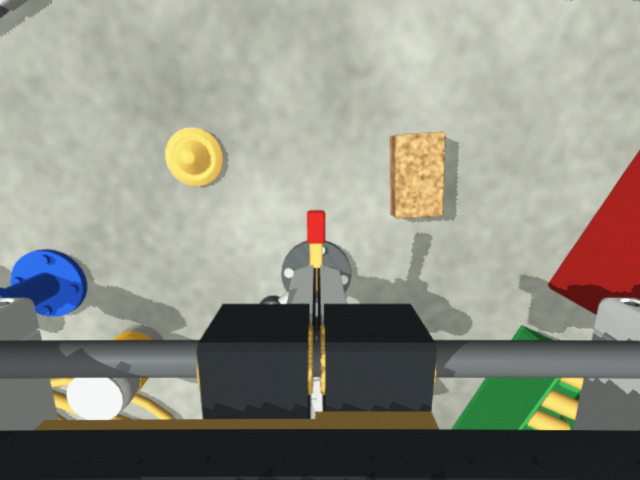

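The camera is outside now, the red end shows at (316,226), and the fingers are aligned. Descending.

Request:
{"op": "jog_arm", "data": {"rows": [0, 0, -0.035, 0, 0, 0, 1, 0, 0, -0.035, 0, 0, 0, 1, 0, 0, -0.035, 0, 0, 0, 1, 0, 0, -0.035, 0, 0, 0, 1, 0, 0, -0.03, 0, 0, 0, 1, 0, 0, -0.01, 0, 0, 0, 1, 0, 0, -0.005, 0, 0, 0, 1, 0, 0, -0.005, 0, 0, 0, 1]}}

```text
time_s: 23.42
ee_pos: [0.406, 0.1747, 0.0844]
eef_rot: [-0.108, 1.57, 0.335]
force: [0.0, 0.5, 1.7]
grip_width: 0.0005
```

Request:
{"op": "jog_arm", "data": {"rows": [0, 0, -0.005, 0, 0, 0, 1, 0, 0, -0.005, 0, 0, 0, 1, 0, 0, -0.005, 0, 0, 0, 1, 0, 0, 0, 0, 0, 0, 1]}}

```text
time_s: 23.75
ee_pos: [0.4053, 0.1744, 0.0684]
eef_rot: [-3.055, 1.571, -2.612]
force: [-0.7, -0.6, 0.5]
grip_width: 0.0003
```

```bash
python3 -c "
from gap import *;gap(-1,'pics/w22.png')"
```

```text
t 23.75 pos [0.4053 0.1744 0.0684] F [-0.7 -0.6  0.5] M [-0.02 -0.1  -0.  ] w 0.0003 x [-0. -0. -1.] jaw yaw 115.42 q [ 0.32  0.18  1.93 -0.    1.03 -1.69]
278 [89 21 22] r 0.111 z 0.1189 th 0.37
286 [71 21 21] r 0.1111 z 0.1299 th 0.24
294 [71 22 23] r 0.1097 z 0.136 th 0.16
302 [71 23 22] r 0.1061 z 0.1369 th 0.16
310 [98 27 25] r 0.1029 z 0.1384 th 0.15
318 [98 24 21] r 0.0989 z 0.1383 th 0.16
326 [97 24 22] r 0.0955 z 0.1396 th 0.15
334 [96 69 43] r 0.0761 z 0.1123 th 0.74
```

Red is following, now at +0.16 rad. Same path as blue.

Request:
{"op": "jog_arm", "data": {"rows": [0, 0, -0.005, 0, 0, 0, 1, 0, 0, -0.005, 0, 0, 0, 1, 0, 0, -0.005, 0, 0, 0, 1, 0, 0, -0.005, 0, 0, 0, 1, 0, 0, -0.005, 0, 0, 0, 1, 0, 0, -0.005, 0, 0, 0, 1, 0, 0, -0.005, 0, 0, 0, 1, 0, 0, 0, 0, 0, 0, 1]}}

```text
time_s: 24.47
ee_pos: [0.4048, 0.1742, 0.0326]
eef_rot: [3.017, 1.569, -2.822]
force: [-1.1, -0.7, -2.1]
grip_width: 0.0006
```

```bash
python3 -c "
from gap import *;gap(-1,'pics/w23.png')"
```

```text
t 24.47 pos [0.4048 0.1742 0.0326] F [-1.1 -0.7 -2.1] M [-0.04  0.13  0.02] w 0.0006 x [-0.002 -0.001 -1.   ] jaw yaw 115.42 q [ 0.32  0.24  1.96  0.    0.94 -1.69]
318 [65 21 20] r 0.0994 z 0.1027 th 0.63
326 [66 21 21] r 0.0954 z 0.1027 th 0.65
334 [73 30 31] r 0.0848 z 0.0913 th 0.87
```

Request:
{"op": "jog_arm", "data": {"rows": [0.0027, 0.0012, -0.004, 0, 0, 0, 1, 0.0027, 0.0012, -0.004, 0, 0, 0, 1, 0.0027, 0.0012, -0.004, 0, 0, 0, 1, 0.0036, 0.0017, -0.002, 0, 0, 0, 1, 0.0027, 0.0012, -0.001, 0, 0, 0, 1, 0.0027, 0.0012, 0, 0, 0, 0, 1, 0.0018, 0.0008, 0, 0, 0, 0, 1, 0, 0, 0, 0, 0, 0, 1]}}

```text
time_s: 25.18
ee_pos: [0.4241, 0.1829, 0.0185]
eef_rot: [3.061, 1.569, -2.778]
force: [-4.6, -2.7, -2.7]
grip_width: 0.0006
```

```bash
python3 -c "
from gap import *;gap(-1,'pics/w24.png')"
```

```text
t 25.18 pos [0.4241 0.1829 0.0185] F [-4.6 -2.7 -2.7] M [-0.28  0.67  0.  ] w 0.0006 x [-0.001 -0.    -1.   ] jaw yaw 115.43 q [ 0.33  0.31  1.91 -0.    0.92 -1.69]
318 [58 21 21] r 0.0779 z 0.0877 th 0.98
326 [56 19 18] r 0.0747 z 0.0893 th 1.0
334 [62 26 25] r 0.0661 z 0.0812 th 1.17
```

Request:
{"op": "jog_arm", "data": {"rows": [0.0018, 0.0008, 0, 0, 0, 0, 1, 0.0018, 0.0008, 0, 0, 0, 0, 1, 0.0009, 0.0004, 0, 0, 0, 0, 1, 0, 0, 0, 0, 0, 0, 1]}}

```text
time_s: 25.57
ee_pos: [0.4267, 0.1842, 0.0177]
eef_rot: [3.056, 1.565, -2.783]
force: [-11.5, -4.8, -6.6]
grip_width: 0.0009
```

```bash
python3 -c "
from gap import *;gap(-1)"
```

```text
t 25.57 pos [0.4267 0.1842 0.0177] F [-11.5  -4.8  -6.6] M [-0.85  1.96  0.02] w 0.0009 x [-0.005 -0.002 -1.   ] jaw yaw 115.43 q [ 0.33  0.32  1.9  -0.    0.93 -1.69]
310 [55 21 20] r 0.0787 z 0.0871 th 0.98
318 [54 19 17] r 0.0758 z 0.0893 th 0.99
326 [55 22 19] r 0.0717 z 0.089 th 1.04
334 [62 27 27] r 0.063 z 0.0807 th 1.21
```

Request:
{"op": "jog_arm", "data": {"rows": [0.0014, 0.0006, 0, 0, 0, 0, 1, 0.0009, 0.0004, 0, 0, 0, 0, 1, 0, 0, 0, 0, 0, 0, 1]}}

```text
time_s: 25.87
ee_pos: [0.4276, 0.1846, 0.0171]
eef_rot: [3.067, 1.562, -2.772]
force: [-16.6, -8.4, -6.2]
grip_width: 0.001
```

```bash
python3 -c "
from gap import *;gap(-1)"
```

```text
t 25.87 pos [0.4276 0.1846 0.0171] F [-16.6  -8.4  -6.2] M [-1.4   3.13 -0.01] w 0.001 x [-0.008 -0.003 -1.   ] jaw yaw 115.44 q [ 0.33  0.32  1.89 -0.    0.93 -1.69]
310 [53 18 18] r 0.0776 z 0.0867 th 0.99
318 [52 18 19] r 0.0738 z 0.0871 th 1.03
326 [56 20 19] r 0.07 z 0.0873 th 1.08
334 [60 26 26] r 0.0622 z 0.0805 th 1.23
```

Request:
{"op": "jog_arm", "data": {"rows": [0.0009, 0.0004, 0, 0, 0, 0, 1, 0, 0, 0, 0, 0, 0, 1]}}

```text
time_s: 26.08
ee_pos: [0.4279, 0.1848, 0.0168]
eef_rot: [3.065, 1.561, -2.774]
force: [-18.8, -8.2, -7.5]
grip_width: 0.0005
```

Request:
{"op": "jog_arm", "data": {"rows": [-0.004, -0.002, 0, 0, 0, 0, 1, -0.025, -0.011, 0, 0, 0, 0, 1, -0.027, -0.012, 0.01, 0, 0, 0, 1, 0, 0, 0.035, 0, 0, 0, 1, 0, 0, 0.035, 0, 0, 0, 1, 0, 0, 0.035, 0, 0, 0, 1, 0, 0, 0.035, 0, 0, 0, 1, 0, 0, 0.035, 0, 0, 0, 1]}}

```text
time_s: 26.75
ee_pos: [0.3763, 0.1615, 0.2066]
eef_rot: [-0.109, 1.567, 0.334]
force: [0.5, 0.1, 1.0]
grip_width: 0.0003
```

Request:
{"op": "jog_arm", "data": {"rows": [0.025, 0.011, 0.035, 0, 0, 0, 1, 0.03, 0.0135, 0.02, 0, 0, 0, 1, 0.03, 0.0135, 0, 0, 0, 0, 1, 0.027, 0.0125, 0, 0, 0, 0, 1, 0.02, 0.009, 0, 0, 0, 0, 1, 0, 0, 0, 0, 0, 0, 1, 0, 0, 0, 0, 0, 0, 1]}}

```text
time_s: 27.33
ee_pos: [0.507, 0.2205, 0.2565]
eef_rot: [-0.002, 1.57, 0.442]
force: [-0.5, -0.4, 0.5]
grip_width: 0.0004
```

Run:
```python
from ang import *
from station import ctrl
st()
m=ctrl.camera_model('wrist');p,d=ctrl.camera('wrist');cv2.imwrite('pics/w25.png',p[:,:,::-1])
ang(m,p,d,-1,130,230,4)
for th in [1.0,1.05,1.1,1.134]: print(th,proj(m,[armpt(-1,th,.087),armpt(-1,th,.053)])[:,1].round(1))
q,_=ctrl.camera('scene');crop(q,330,240,490,390,4,'pics/s25.png')
```

```text
t 27.33 pos [0.507  0.2205 0.2565] F [-0.5 -0.4  0.5] M [ 0.15 -0.07 -0.04] w 0.0004 x [ 0.001  0.    -1.   ] jaw yaw 115.44 q [ 0.34  0.26  1.38  0.    1.5  -1.67]
130 [200 203 190] r 0.0913 z -0.0016 th 1.229
134 [200 205 190] r 0.0862 z -0.0014 th 1.26
138 [202 205 189] r 0.0812 z -0.002 th 1.293
142 [189  69  63] r 0.0735 z 0.0711 th 1.136
146 [190  36  33] r 0.069 z 0.0812 th 1.134
150 [191  33  30] r 0.0646 z 0.0918 th 1.124
154 [231  69  47] r 0.0604 z 0.094 th 1.176
158 [226 186  91] r 0.0563 z 0.1048 th 1.167
162 [227 189  92] r 0.0524 z 0.1112 th 1.195
166 [228 190  93] r 0.0487 z 0.1217 th 1.181
170 [227 188  90] r 0.0451 z 0.1277 th 1.241
174 [228 190  90] r 0.0417 z 0.1363 th 1.288
178 [214 175  84] r 0.0385 z 0.1465 th 0.646
182 [253 239 129] r 0.035 z 0.1492 th 0.663
186 [163 166 162] r 0.0329 z 0.1664 th 1.286
190 [252 252 252] r 0.0306 z 0.1788 th 1.324
194 [252 253 252] r 0.027 z 0.1766 th 1.205
198 [250 252 251] r 0.0237 z 0.1781 th 1.136
202 [248 249 249] r 0.0203 z 0.1778 th 1.046
206 [ 97 101 100] r 0.0198 z 0.198 th 1.222
210 [134 139 137] r 0.0198 z 0.2183 th 1.312
214 [249 250 250] r 0.0177 z 0.2235 th 1.305
218 [250 251 251] r 0.0146 z 0.2228 th 1.264
222 [250 251 251] r 0.0115 z 0.2225 th 1.229
226 [250 251 251] r 0.0086 z 0.2227 th 1.195
1.0 [130.6 147.2]
1.05 [134.1 149.3]
1.1 [137.7 151.5]
1.134 [140.1 153. ]
```

View pics/w25.png

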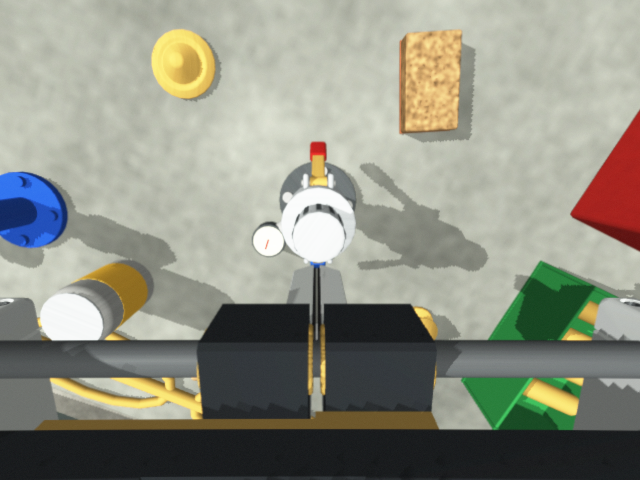

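View pics/s25.png

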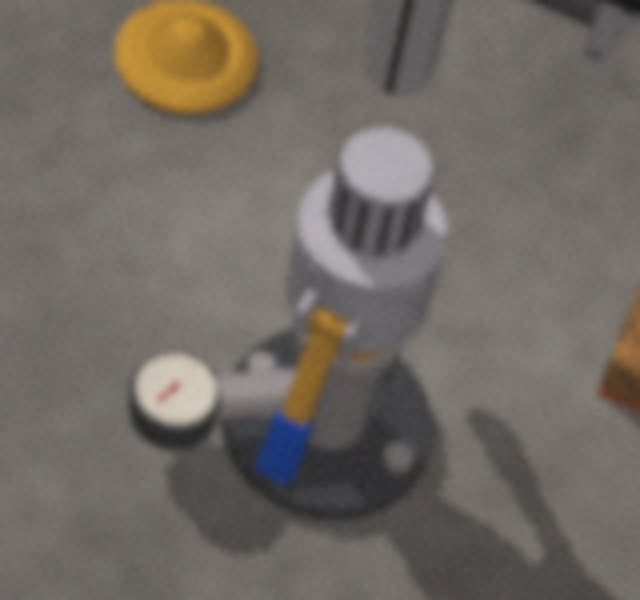

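Run:
```python
from ang import *
from station import ctrl
import pickle
def fit(m,d,sgn,us,vs):
    P=np.array([atd(m,(u,v),d) for u in us for v in vs]);r=sgn*((P[:,:2]-AX)@U);z=P[:,2]
    q=np.c_[r,z];c=q.mean(0);k=np.ones(len(q),bool)
    for _ in range(4):
        c=q[k].mean(0);n=np.linalg.svd(q[k]-c)[2][1];e=(q-c)@n;k=abs(e)<2*e[k].std()
    dd=np.linalg.svd(q[k]-c)[2][0];print(k.sum(),'slope th',np.arctan2(abs(dd[1]),abs(dd[0])).round(3),'rms',e[k].std().round(4))
m=pickle.load(open('w20.pkl','rb'));d=np.load('w20.npy')
fit(m,d,1,range(311,322),range(151,161));fit(m,d,1,range(313,320),range(166,188))
m=ctrl.camera_model('wrist');p,d=ctrl.camera('wrist')
fit(m,d,-1,range(312,324),range(143,153));fit(m,d,-1,range(314,322),range(157,176))
```

```text
110 slope th 1.555 rms 0.0027
132 slope th 1.142 rms 0.0002
104 slope th 1.134 rms 0.0002
128 slope th 1.14 rms 0.0002
```

Surface fits give 1.142 rad for blue, and 1.134 and 1.140 for red, so both are at the stop (1.134). I'll retreat and take a final look.

Request:
{"op": "jog_arm", "data": {"rows": [0, 0, 0.03, 0, 0, 0, 1, -0.03, -0.03, 0.03, 0, 0, 0, 1, -0.03, -0.03, 0.01, 0, 0, 0, 1, -0.03, -0.03, 0, 0, 0, 0, 1, -0.02, -0.03, 0, 0, 0, 0, 1, 0, -0.03, 0, 0, 0, 0, 1, 0, -0.03, 0, 0, 0, 0, 1, 0, 0, 0, 0, 0, 0, 1]}}

```text
time_s: 28.15
ee_pos: [0.4034, 0.0446, 0.3212]
eef_rot: [-0.676, 1.568, -0.235]
force: [-0.3, 1.2, 0.3]
grip_width: 0.0002
```

Run:
```python
from h import *
from station import ctrl
st()
q,_=ctrl.camera('scene');cv2.imwrite('pics/s26.png',q[:,:,::-1])
```

```text
t 28.15 pos [0.4034 0.0446 0.3212] F [-0.3  1.2  0.3] M [ 0.11 -0.11 -0.03] w 0.0002 x [ 0.003 -0.001 -1.   ] jaw yaw 115.25 q [ 0.02 -0.11  1.63 -0.    1.62 -1.99]
```

View pics/s26.png

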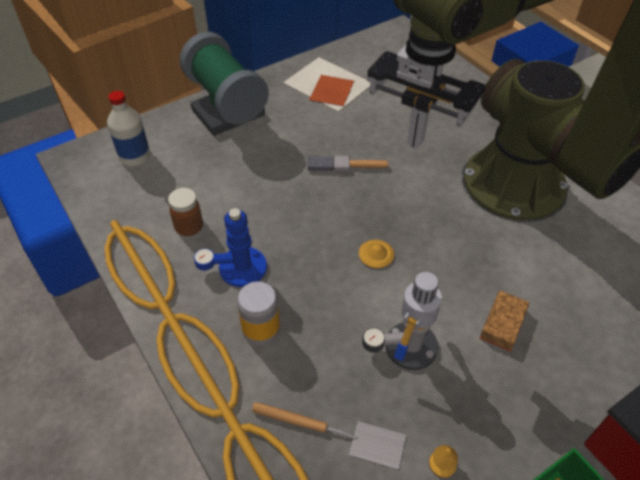

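The cap sits on the neck at (423,300) with the blue arm down at (404,345). The tin (258,310) and jar (185,210) stand where they were, and the robot is clear. Handing in.

```bash
python3 -c "
from station import ctrl
print(ctrl.hand_in())"
```

```text
the job is handed in; nothing more can be done
None
```

The cap is home on the brass neck and both cam arms are locked down, blue first, then red. The job was handed in at about 28 s with the robot clear of everything.

**Last checks**
- **Cap:** the knob top measured z ≈ 0.223 m, against 0.224 expected when home. Pushing it down ended on a hard stop at about 44 N.
- **Cam arms:** depth fits gave 1.142 rad for blue, and 1.134 and 1.140 rad for red, against the 1.134 stop. One blue fit gave 1.555 rad with a much larger scatter, so I discarded it. Early coarse readings for blue were about 1.115.
- **Tin and jar:** the final scene picture shows both standing where they were.

**What did not go as planned**
- **Fingertips made no contact with the cam arms:** the shut fingertips passed through both cam arms with no force, both when pressed on red from above and when either arm was pinched. They also went about 8 mm into the knob top once with no force. I swung the arms down with the base of the fingers instead, at no more than about 26 N, under the 40 N limit.
- **Brief force readings:** I only have the force at the end of each move, so any peak within a move is not known.

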